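# Packing up the pancake stall

### The job

Pack up the stall for the night: stand all the loose white squeeze bottles upright in the storage tub and then close its lid fully, and hang both sauce caddies by their handles on the drip stand, one on each hook. Leave the oil bottle, the jar and the bowl where they are.

Things in the scene. Friction and masses are not known exactly. Their poses are not given: they have to be found in the camera images.
- bottle1_mid (a point): White squeeze bottle, 120 mm tall, 0.16 kg: round body 44 mm across up to 58 mm, sloping shoulder to 70 mm, round cap 30 mm across from 70 to 98 mm above the foot, thin nozzle above. The point is on its axis 60 mm above the foot; z runs to the nozzle. Three to five bottles are there; absent ones are None from the start.
- bottle2_mid (a point): Another squeeze bottle, the same as bottle1, or absent.
- bottle3_mid (a point): Another squeeze bottle, the same as bottle1, or absent.
- bottle4_mid (a point): Another squeeze bottle, the same as bottle1, or absent.
- bottle5_mid (a point): Another squeeze bottle, the same as bottle1, or absent.
- tub_floor (a point): Open grey plastic tub fixed to the table, 170 mm (x) by 230 mm (y) outside, 130 mm high, walls 5 mm, inside 160 by 220 mm. This point is the centre of its inner floor, 5 mm above the table. x points to the hinge side, z up.
- tub_hinge (a point): Middle of the lid's hinge line, on the tub's +x rim, 85 mm from the tub's centre and 130 mm above the table; axes as the tub's, the hinge line runs along y.
- lid (a joint): Angle of the tub's flat white lid: 0 closed, flat on the rim, 1.9 widest open; about 1.57 is upright. At 0 it reaches from the hinge along the tub's -x, 173 mm long, 236 mm wide, 6 mm thick (its underside is in the hinge line's plane). A stiff hinge: it stays where it is left; swinging it takes about 0.25 to 0.45 N m.
- lid_tab (a point): Tab at the middle of the lid's free edge, 20 mm long, 60 mm wide, 6 mm thick; the point is the middle of its outer (upper) face, 183 mm from the hinge line. z is the lid's outward normal.
- hook_a (a point): Hook at the +y side of a dark steel stand (two alike, 160 mm apart in y), fixed. A level strip 24 mm wide, 6 thick, top 245 mm above the table, runs from a post 251 mm tall to the hook's -x and ends in a lip rising 18 mm above the strip. The point: where a hung bar's centre belongs, 4 mm above the strip, 48 mm from the post's face, 39 mm from the lip. x points from lip to post, y across, z up.
- hook_b (a point): Hook at the -y side of a dark steel stand (two alike, 160 mm apart in y), fixed. A level strip 24 mm wide, 6 thick, top 245 mm above the table, runs from a post 251 mm tall to the hook's -x and ends in a lip rising 18 mm above the strip. The point: where a hung bar's centre belongs, 4 mm above the strip, 48 mm from the post's face, 39 mm from the lip. x points from lip to post, y across, z up.
- caddy1_bar (a point): Small open aluminium caddy, 0.22 kg, box 64 (x) by 110 (y) by 60 mm high, with a fixed square handle: two uprights at its y ends carry a level bar 120 mm long (y), 10 wide (x), 8 thick. Opening under the bar 110 mm wide, from 60 to 142 mm high. The point is the bar's centre, 146 mm above the foot; z up. Fingers at the bar's middle would be in the hook's way; 36 mm to one side they are not.
- caddy2_bar (a point): The other caddy, the same as caddy1.
- oil: Tall amber oil bottle, 64 mm across, 190 mm tall; a bystander. Origin at its foot.
- jar: Glass jar with a steel lid, 68 mm across, 90 mm tall; a bystander. Origin at its foot.
- bowl: White bowl, 110 mm across, 45 mm high; a bystander. Origin at its foot.
Not all that is in view belongs to the job. What is shaped like the part that bears caddy1_bar but blue or purple is not meant.

How it is judged (in metres and radians):
On the way, in this order (a step that is already met when the one before it is completed fails the run):
1. all bottles present stand upright in the tub (x of bottle1_mid in the frame of tub_floor between -0.08 and 0.08 m and y of bottle1_mid in the frame of tub_floor between -0.11 and 0.11 m and z of bottle1_mid in the frame of tub_floor between 0.045 and 0.075 m and angle between each of bottle1_mid, bottle2_mid, bottle3_mid, bottle4_mid, bottle5_mid's own z axis and vertical below 0.26 rad and x of bottle2_mid in the frame of tub_floor between -0.08 and 0.08 m and y of bottle2_mid in the frame of tub_floor between -0.11 and 0.11 m and z of bottle2_mid in the frame of tub_floor between 0.045 and 0.075 m and x of bottle3_mid in the frame of tub_floor between -0.08 and 0.08 m and y of bottle3_mid in the frame of tub_floor between -0.11 and 0.11 m and z of bottle3_mid in the frame of tub_floor between 0.045 and 0.075 m and x of bottle4_mid in the frame of tub_floor between -0.08 and 0.08 m and y of bottle4_mid in the frame of tub_floor between -0.11 and 0.11 m and z of bottle4_mid in the frame of tub_floor between 0.045 and 0.075 m and x of bottle5_mid in the frame of tub_floor between -0.08 and 0.08 m and y of bottle5_mid in the frame of tub_floor between -0.11 and 0.11 m and z of bottle5_mid in the frame of tub_floor between 0.045 and 0.075 m), for 0.2 s.
2. then the lid is closed on them (value of joint lid below 0.06 rad), for 0.2 s.
At the end, for the whole second after the job is handed in: Every bottle present stands on the tub's floor, within 15 degrees of upright; the lid is shut (under 0.06 rad); each caddy hangs by its bar on a hook's strip, between lip and post, bar centre within 45 mm sideways, within 26 degrees of level (all of step 1 and value of joint lid below 0.06 rad and ((x of caddy1_bar in the frame of hook_a between -0.036 and 0.03 m and y of caddy1_bar in the frame of hook_a between -0.045 and 0.045 m and z of caddy1_bar in the frame of hook_a between -0.02 and 0.02 m) or (x of caddy1_bar in the frame of hook_b between -0.036 and 0.03 m and y of caddy1_bar in the frame of hook_b between -0.045 and 0.045 m and z of caddy1_bar in the frame of hook_b between -0.02 and 0.02 m)) and angle between each of caddy1_bar, caddy2_bar's own z axis and vertical below 0.45 rad and contact force between each of caddy1, caddy2 and stand above 0.2 N and ((x of caddy2_bar in the frame of hook_a between -0.036 and 0.03 m and y of caddy2_bar in the frame of hook_a between -0.045 and 0.045 m and z of caddy2_bar in the frame of hook_a between -0.02 and 0.02 m) or (x of caddy2_bar in the frame of hook_b between -0.036 and 0.03 m and y of caddy2_bar in the frame of hook_b between -0.045 and 0.045 m and z of caddy2_bar in the frame of hook_b between -0.02 and 0.02 m))); the robot touches nothing.
It fails at once if the oil bottle, jar or bowl is moved more than 5 cm or tipped over (distance of any of oil, jar, bowl from where it was at the start of the episode above 0.05 m or angle between any of oil, jar, bowl's own z axis and vertical above 0.5 rad).
Of bottle1, bottle2, bottle3, bottle4, bottle5 only 3 to 5 are there at a start; the rules pass over those that are not, and their reading is None.
At some moment in a run one of caddy1, caddy2 may be knocked a few centimetres aside while the robot is not near it.
Once in a run the grip may slacken for a moment while it holds something.
It also fails if it takes over 208 s, if anything falls off the work surface, if the arm or the gripper's body presses on something with over 40 N, if the wrist force passes 120 N, or if a joint passes its speed limit or range.

### The arm

A 6-joint arm with a two-finger parallel gripper is mounted at the origin on the work surface. World frame = base frame: x ahead of the robot, y to its left, z up, the work surface at z = 0. Lengths are in mm, angles in rad, forces in N, time in s.
With the tool pointing down it reaches from about 350 to 975 mm from the base axis. Payload 7.1 kg.
Tool frame: the origin (TCP) lies at the very end of the fingers, on their centre line; the grasp point (between the pads) lies 19 mm behind it (ctrl.pinch_z is the z of the grasp point in the tool frame, in mm); z points along the fingers, y is the direction in which the jaws open and shut (so a half turn about z gives the same grasp; the last joint's range is limited). The gripper opens to 88 mm and grips with 3 to 60 N. Pads are 20 mm wide; open, the fingers measure 115 mm over their backs; the gripper's body (75 mm by 178 mm) begins 61 mm behind the grasp point.
Start: joints at [1.242, 0.423, 1.63, -0, 1.089, -0.019], TCP at [190.511, 595.24, 222.675] pointing down, gripper open.
Joint ranges: [-3, 3], [-0.9, 2.11], [0.09, 2.58], [-1.31, 4.45], [0.11, 2.69], [-2.54, 2.54]. Speed limits (rad/s): [2.39, 2.39, 3.01, 3.14, 3.14, 3.14].

### API

Orientations are given as a rotation vector (axis times angle).
In Python, from workcell import get_obs, optics, ctrl gives the robot as it stands.
- The arm moves only by the shell command python3 -m jog 'ROWS'. ROWS is a JSON object of lists of equal length, an entry for each row: "delta_rot": the turn, a rotation vector about the tool's x, y, z in rad, a list of three; "translation": the shift along the tool's x, y, z in mm, a list of three; "hand": the opening, from -1 (shut) to 1 (fully open). In form: {"delta_rot": [[rx, ry, rz], ...], "translation": [[x, y, z], ...], "hand": [hand, ...]}. A call has 1 to 5 rows; each row is the pose to reach, as a shift and turn from the pose commanded when the call began, along the tool's axes at that moment; what a row does not reach only later rows make up. A row lasts 1/10 s, in which the tool goes at most 50 mm and 8.59 degrees, less where a joint would pass 70% of its speed; a pose out of reach is approached as far as the arm can. A call with a gripper value outside its range is refused whole. The fingers move at their own pace and stop on an object; the grip force is fixed at half the most. Time passes only in rows, so rows that repeat a pose let the fingers close. It gives the time, the measured TCP pose, the force and the opening at its end, in the units of the state.
- get_obs(): the state, without advancing time (a new reading comes with each control period).
- optics.get_image(name): name is "side" or "top"; returns the picture (420x560x3 uint8, red, green, blue); there is no depth.
- optics.calibration(name): a dict with "intrinsics" (3x3 intrinsics, pixels), "cam_to_world" (4x4, takes a point from camera to world coordinates). Camera axes: x right, y up, looking along -z (the intrinsics and any distortion apply to the point x, -y, -z); pixel columns grow to the right and rows downward; lengths in mm; the calibration is good to about 2 mm. A picture is of the moment at which its call begins. calibration takes no time and is no camera call.
- ctrl.close_job(): hands the job in, once; it reports no verdict.
The state is a dict: "t": time; "qpos": joint angles; "qvel": joint speeds; "joint_torque": joint torques, N m; "ee_pos": TCP position; "orientation": TCP orientation; "ft_force": force on the tool from outside, world axes, zero at the start; "moment": the same for the moment, N m; "width": finger opening in mm.
Only numpy, scipy, OpenCV 4.12 (cv2) and the standard library are available. Lean on these libraries where they do the work, as an engineer would, in place of code of your own. Each camera call takes 0.05 s, during which the arm holds its last target. There are 200 camera calls.

## Working session

There is one attempt and no reset: what is moved stays moved. The work goes in short steps, Python scripts to look and compute and a shell command to move; the robot and the scene stay as the last step left them, time stands still between calls to the robot, and variables do not carry over. Pictures are saved under pics/ and viewed, about 12 in all and at most 16, crops included, and the job is handed in when it is done.

```bash
mkdir -p pics; ls; cat > h.py <<'E'
import numpy as np, cv2
from workcell import get_obs, optics, ctrl
from scipy.spatial.transform import Rotation as R
def snap(n,f,crop=None,s=1):
    im=optics.get_image(n)[:,:,::-1]
    cv2.imwrite('pics/raw_'+f,im)
    if crop: im=im[crop[1]:crop[3],crop[0]:crop[2]]
    if s!=1: im=cv2.resize(im,None,fx=s,fy=s,interpolation=cv2.INTER_CUBIC)
    cv2.imwrite('pics/'+f,im)
def ray(n,u,v):
    c=optics.calibration(n);K=np.array(c['intrinsics']);T=np.array(c['cam_to_world'])
    d=np.linalg.inv(K)@[u,v,1]; d=T[:3,:3]@[d[0],-d[1],-d[2]]
    return T[:3,3],d
def pz(n,u,v,z):
    o,d=ray(n,u,v); return np.round(o+d*(z-o[2])/d[2],1)
def proj(n,p):
    c=optics.calibration(n);K=np.array(c['intrinsics']);T=np.array(c['cam_to_world'])
    q=T[:3,:3].T@(np.array(p,float)-T[:3,3]); q=K@[q[0],-q[1],-q[2]]; return np.round(q[:2]/q[2],1)
def tri(a,b):
    (o1,d1),(o2,d2)=ray(*a),ray(*b)
    A=np.c_[d1,-d2]; s=np.linalg.lstsq(A,o2-o1,rcond=None)[0]
    p,q=o1+s[0]*d1,o2+s[1]*d2
    return np.round((p+q)/2,1),round(np.linalg.norm(p-q),1)
def to_tool(p):
    o=get_obs(); return np.round(R.from_rotvec(o['orientation']).as_matrix().T@(np.array(p)-o['ee_pos']),1)
E
python3 - <<'E'
from h import *
o=get_obs();print({k:np.round(v,3) for k,v in o.items()}); print(R.from_rotvec(o['orientation']).as_matrix().round(3))
for n in('top','side'):
    c=optics.calibration(n);print(n,{k:np.round(v,2).tolist() if hasattr(v,'__len__') else v for k,v in c.items()})
snap('top','t1.png',None,1.42);snap('side','s1.png',None,1.42)
E
```

```text
pics
{'t': np.float64(0.0), 'qpos': array([ 1.242,  0.424,  1.631,  0.   ,  1.089, -0.019]), 'qvel': array([-0.001,  0.   ,  0.002,  0.001, -0.   ,  0.   ]), 'joint_torque': array([ 1.0000e-03, -5.4461e+01, -2.7368e+01,  6.4000e-02,  2.3000e-02,
       -0.0000e+00]), 'ee_pos': array([190.347, 594.737, 221.912]), 'orientation': array([-4.850e-01, -3.104e+00,  2.000e-03]), 'ft_force': array([-0.476, -0.275, -0.528]), 'moment': array([-0.078,  0.017, -0.019]), 'width': np.float64(87.744)}
[[-0.952  0.305 -0.   ]
 [ 0.305  0.952 -0.001]
 [ 0.    -0.001 -1.   ]]
top {'intrinsics': [[399.16, 0.0, 274.94], [0.0, 399.16, 209.38], [0.0, 0.0, 1.0]], 'cam_to_world': [[0.02, 1.0, -0.08, 493.22], [-1.0, 0.02, -0.01, -93.16], [-0.01, 0.08, 1.0, 1301.24], [0.0, 0.0, 0.0, 1.0]]}
side {'intrinsics': [[387.58, 0.0, 275.8], [0.0, 387.58, 217.31], [0.0, 0.0, 1.0]], 'cam_to_world': [[0.79, 0.42, -0.45, 100.76], [-0.61, 0.53, -0.59, -670.98], [-0.01, 0.74, 0.67, 854.66], [0.0, 0.0, 0.0, 1.0]]}
```

View pics/t1.png

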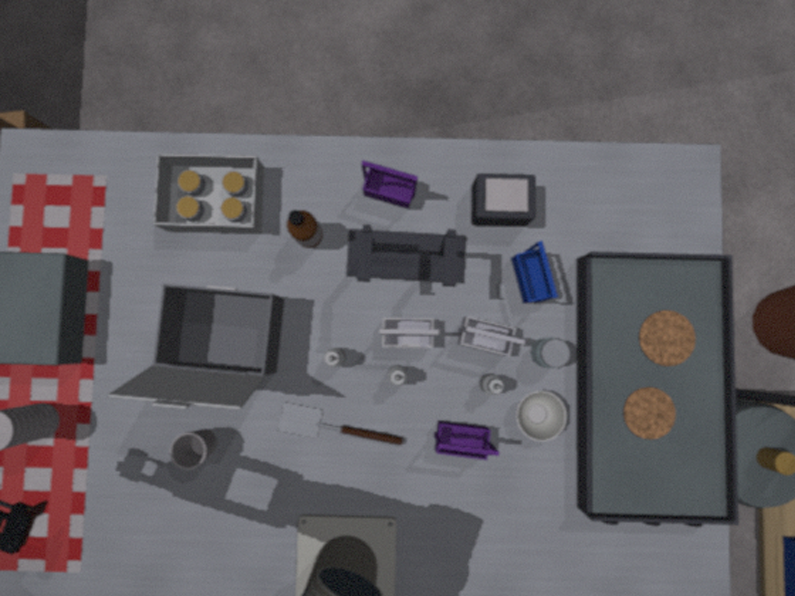

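View pics/s1.png

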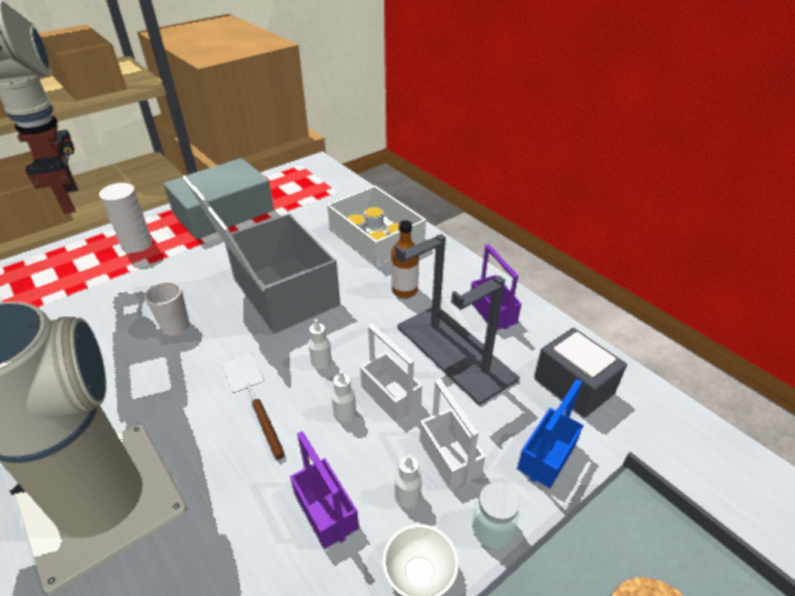

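Top view: three white bottles at raw px ≈(234,251), (280,265), (348,270) in the top picture. There are two aluminium caddies at (288,235) and (345,237). The lookalikes to avoid are the purple caddies at (275,130) and (327,310), the blue caddy at (378,192), the grey tray with yellow-capped pots at (147,137) and the cup at (134,318). The tub is at (155,232), with its lid open towards the robot. Next, enlarged crops to check these choices.

```bash
python3 - <<'E'
import cv2
a=cv2.imread('pics/raw_t1.png');b=cv2.imread('pics/raw_s1.png')
def mk(im,x0,y0,x1,y1,s,f):
    c=cv2.resize(im[y0:y1,x0:x1],None,fx=s,fy=s,interpolation=cv2.INTER_CUBIC)
    for x in range((x0//20+1)*20,x1,20): cv2.line(c,(int((x-x0)*s),0),(int((x-x0)*s),6),(0,0,255),1);cv2.putText(c,str(x),(int((x-x0)*s)-10,18),0,.35,(0,0,255),1)
    for y in range((y0//20+1)*20,y1,20): cv2.line(c,(0,int((y-y0)*s)),(6,int((y-y0)*s)),(0,0,255),1);cv2.putText(c,str(y),(8,int((y-y0)*s)+4),0,.35,(0,0,255),1)
    cv2.imwrite('pics/'+f,c)
mk(a,225,145,395,300,4.7*.8,'t1b.png'); mk(a,70,190,240,300,4,'t1c.png'); mk(b,205,150,375,370,2.7,'s1b.png')
E
```

```text
(no output)
```

View pics/t1b.png

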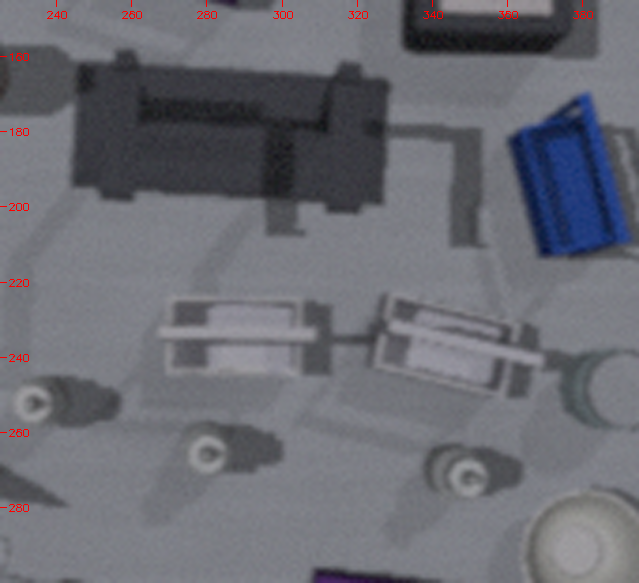

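View pics/s1b.png

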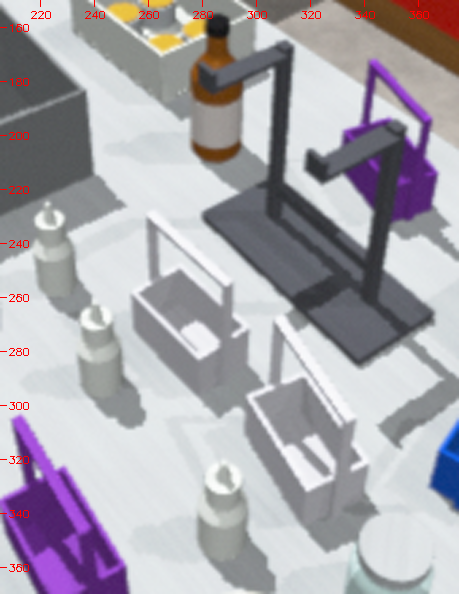

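View pics/t1c.png

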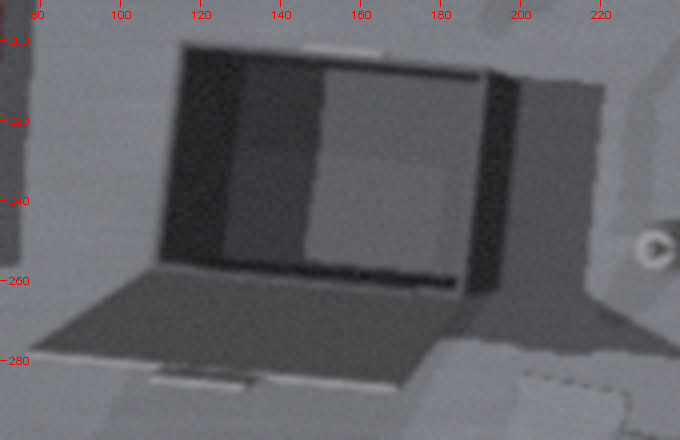

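```bash
python3 - <<'E'
from h import *
for n,a,b in [('A',(234,251.9),(223.5,225.9)),('B',(280.1,265.7),(240.2,264.1)),('C',(349.5,271.9),(288,321.9)),('c1+',(267.6,233),(261.3,230)),('c1-',(309,233.8),(290.2,254.8)),('c2+',(328.7,231.4),(309,269.3)),('c2-',(369.4,240.7),(334.6,305.9)),]:
    z=120 if len(n)==1 else 150
    print(n,tri(('top',)+a,('side',)+b),pz('top',*a,z),pz('side',*b,z))
print('posts'); 
for p in [(258.5,160.4),(256.1,202),(318.1,163.6),(316.7,200.3)]: print(pz('top',*p,251))
print('side hook tops',pz('side',205+207/2.7,150+68/2.7,263),pz('side',205+285/2.7,150+48/2.7,251),pz('side',205+318/2.7,150+155/2.7,263),pz('side',205+395/2.7,150+126/2.7,251))
print('tub');
for p in [(115.5,201),(192,207.5),(109.5,255.8),(185.5,264)]: print(pz('top',*p,130))
for z in (290,300,310): print('lidedge',z,pz('top',77.5,276.7,z),pz('top',170,287,z),'tab',pz('top',120,285.5,z))
print('jar',pz('top',390,248,90),'bowl',pz('top',381,293,45),'oil',pz('top',209,154,190))
print('lid side edge',pz('side',130,125,300),pz('side',169,179,300))
E
```

```text
A (array([460. ,  34.1, 117.3]), np.float64(1.7)) [460.8  33.4 120. ] [458.  32. 120.]
B (array([ 422.5, -103. ,  108.5]), np.float64(1.5)) [ 423.8 -103.3  120. ] [ 417.  -111.3  120. ]
C (array([ 410.1, -308.5,  111.3]), np.float64(0.0)) [ 410.7 -306.9  120. ] [ 406.5 -312.7  120. ]
c1+ (array([517.9, -64.5, 142. ]), np.float64(0.9)) [518.1 -64.9 150. ] [512.8 -71.  150. ]
c1- (array([ 518.3, -184. ,  148.3]), np.float64(0.9)) [ 518.6 -184.1  150. ] [ 516.9 -184.9  150. ]
c2+ (array([ 527.5, -242.1,  141.2]), np.float64(0.9)) [ 526.9 -240.7  150. ] [ 522.6 -247.7  150. ]
c2- (array([ 501.8, -357.7,  145.9]), np.float64(3.1)) [ 503.  -357.8  150. ] [ 498.2 -358.6  150. ]
posts
[708.6 -38.2 251. ]
[597.  -34.9 251. ]
[ 703.6 -197.2  251. ]
[ 605.3 -195.   251. ]
side hook tops [608. -36. 263.] [700.2 -44.9 251. ] [ 604.3 -194.9  263. ] [ 697.  -198.8  251. ]
tub
[602.3 387.5 130. ]
[588.3 160.4 130. ]
[441. 396. 130.]
[422.6 172.6 130. ]
lidedge 290 [394.1 406.8 290. ] [374.2 172.8 290. ] tab [374.8 298.5 290. ]
lidedge 300 [395.  401.8 300. ] [375.4 170.1 300. ] tab [376.  294.6 300. ]
lidedge 310 [396.  396.9 310. ] [376.6 167.5 310. ] tab [377.2 290.8 310. ]
jar [ 483.  -433.7   90. ] bowl [ 343.  -418.5   45. ] oil [736.3 105.4 190. ]
lid side edge [384.2 389.2 300. ] [354.9  79.5 300. ]
```

Checked crop: the white bottles stand at A (460,33), B (423,-103) and C (411,-307). The aluminium caddy bars are centred at (518,-124) and (515,-300), the second yawed -12°. Tub centre is about (514,279) with the lid at about 1.83 rad, leaning towards the robot. The hooks are near (645,-37) and (645,-196). First move: rise, yaw the tool to the world axes and go to bottle A.

```bash
python3 -m jog '{"delta_rot":[[0,0,-0.15],[0,0,-0.31],[0,0,-0.31],[0,0,-0.31]],"translation":[[0,0,-45],[0,0,-90],[0,0,-140],[0,0,-140]],"hand":[0.6,0.6,0.6,0.6]}'
python3 - <<'E'
from h import *
o=get_obs();print(o['qpos'].round(3),o['ee_pos'],R.from_rotvec(o['orientation']).as_matrix().round(3).tolist())
E
python3 -m jog '{"delta_rot":[[0,0,0],[0,0,0],[0,0,0],[0,0,0],[0,0,0]],"translation":[[-18,-37,0],[-36,-74,0],[-54,-111,0],[-72,-148,0],[-90,-187,0]],"hand":[0.6,0.6,0.6,0.6,0.6]}'
```

```text
t: 0.5
ee_pos: [191.5, 598.2, 370.3]
orientation: [-0.001, 3.138, 0.018]
ft_force: [-0.6, 0.2, 0.4]
width: 70.1
[ 1.242  0.295  1.473  0.     1.361 -0.329] [191.49157986 598.16030972 370.34925935] [[-1.0, -0.0, 0.004], [-0.0, 1.0, 0.012], [-0.004, 0.012, -1.0]]
t: 1.0
ee_pos: [280.8, 406.6, 361.9]
orientation: [0.001, -3.141, 0.001]
ft_force: [0.7, -0.7, 0.3]
width: 70.5
```

```bash
python3 -m jog '{"delta_rot":[[0,0,0],[0,0,0],[0,0,0],[0,0,0],[0,0,0]],"translation":[[-18,-37,0],[-36,-74,0],[-54,-111,0],[-72,-148,0],[-90,-187,0]],"hand":[0.6,0.6,0.6,0.6,0.6]}'
python3 -m jog '{"delta_rot":[[0,0,0],[0,0,0],[0,0,0],[0,0,0],[0,0,0]],"translation":[[-18,-37,0],[-36,-74,0],[-54,-111,0],[-72,-148,0],[-90,-187,0]],"hand":[0.6,0.6,0.6,0.6,0.6]}'
python3 -m jog '{"delta_rot":[[0,0,0],[0,0,0],[0,0,0],[0,0,0],[0,0,0]],"translation":[[0,0,40],[0,0,80],[0,0,120],[0,0,160],[0,0,200]],"hand":[0.6,0.6,0.6,0.6,0.6]}'
python3 - <<'E'
from h import *
snap('top','t2.png',(180,180,400,320),3.6);snap('side','s2.png',(170,150,330,290),4)
print(proj('top',(460,33,120)))
E
```

```text
t: 1.5
ee_pos: [370.7, 219.7, 362.2]
orientation: [0.001, -3.141, 0.0]
ft_force: [1.3, 0.2, 0.4]
width: 70.2
t: 2.0
ee_pos: [460.8, 32.7, 362.2]
orientation: [-0.0, -3.141, -0.0]
ft_force: [0.9, 1.1, 1.1]
width: 70.1
t: 2.5
ee_pos: [460.1, 34.1, 160.9]
orientation: [-0.001, -3.142, -0.0]
ft_force: [0.1, -1.0, -0.2]
width: 69.9
[234.1 252.2]
```

View pics/s2.png

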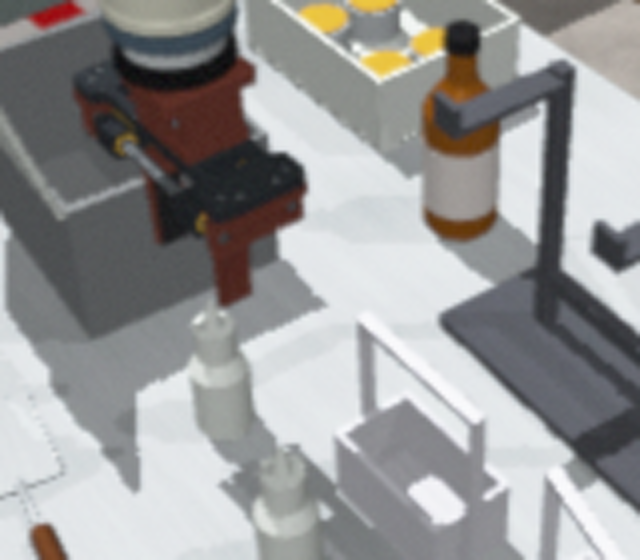

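Bottle A's nozzle (crop px 212,315) sits under the open fingers. Descend, grip the cap and lift.

```bash
python3 -m jog '{"delta_rot":[[0,0,0],[0,0,0],[0,0,0],[0,0,0],[0,0,0]],"translation":[[0,0,30],[0,0,60],[0,0,80],[0,0,97],[0,0,97]],"hand":[0.6,0.6,0.6,0.6,0.6]}'
python3 -m jog '{"delta_rot":[[0,0,0],[0,0,0],[0,0,0],[0,0,0],[0,0,0]],"translation":[[0,0,0],[0,0,0],[0,0,0],[0,0,0],[0,0,0]],"hand":[-1,-1,-1,-1,-1]}'
python3 -m jog '{"delta_rot":[[0,0,0],[0,0,0],[0,0,0],[0,0,0],[0,0,0]],"translation":[[0,0,-30],[0,0,-70],[0,0,-110],[0,0,-150],[0,0,-170]],"hand":[-1,-1,-1,-1,-1]}'
python3 - <<'E'
from h import *
o=get_obs();print(o['qpos'].round(3),o['ee_pos'])
E
```

```text
t: 3.1
ee_pos: [460.3, 34.3, 65.4]
orientation: [0.0, -3.14, 0.0]
ft_force: [-0.3, -0.6, 0.1]
width: 69.8
t: 3.6
ee_pos: [461.1, 34.4, 66.3]
orientation: [0.0, 3.14, 0.0]
ft_force: [-0.9, 5.0, 9.0]
width: 33.8
t: 4.1
ee_pos: [461.6, 34.4, 239.0]
orientation: [-0.0, 3.137, 0.0]
ft_force: [-0.2, -0.2, -1.3]
width: 29.3
[ 0.049  0.158  1.963 -0.     1.016 -1.522] [461.64830305  34.35565377 238.98950211]
```

```bash
python3 -m jog '{"delta_rot":[[0,0,0],[0,0,0],[0,0,0],[0,0,0],[0,0,0]],"translation":[[-40,10,-5],[-67,40,-10],[-67,80,-10],[-67,120,-10],[-67,160,-10]],"hand":[-1,-1,-1,-1,-1]}'
python3 -m jog '{"delta_rot":[[0,0,0],[0,0,0],[0,0,0],[0,0,0],[0,0,0]],"translation":[[0,40,0],[0,80,0],[0,120,0],[0,147,0],[0,147,0]],"hand":[-1,-1,-1,-1,-1]}'
python3 - <<'E'
from h import *
o=get_obs();print(o['qpos'].round(3),o['ee_pos'])
snap('top','t3.png',(70,180,270,320),4);snap('side','s3.png',(100,60,300,240),4)
E
```

```text
t: 4.6
ee_pos: [527.2, 195.6, 245.4]
orientation: [-0.001, -3.141, 0.0]
ft_force: [0.3, 0.2, -1.8]
width: 29.3
t: 5.1
ee_pos: [526.9, 344.4, 245.2]
orientation: [0.005, -3.141, -0.001]
ft_force: [0.3, 0.1, -2.4]
width: 29.3
[ 5.600e-01  4.060e-01  1.600e+00  1.000e-03  1.135e+00 -1.015e+00] [526.93281239 344.40184876 245.19042462]
```

View pics/s3.png

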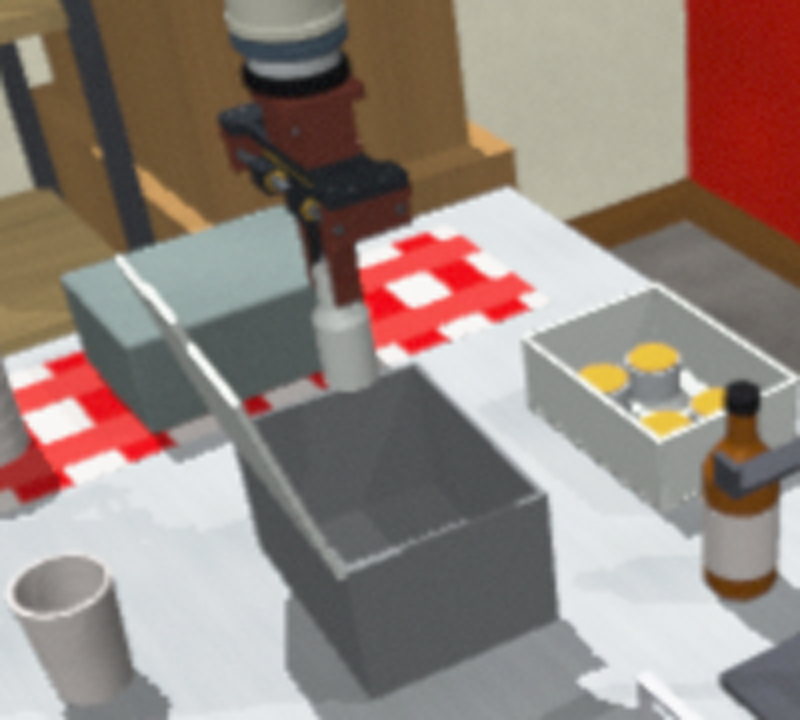

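```bash
python3 - <<'E'
from h import *
for p in [(236.75,184.25),(185.75,203.25),(203.25,152)]: print(pz('side',*p,130))
E
python3 -m jog '{"delta_rot":[[0,0,0],[0,0,0],[0,0,0],[0,0,0],[0,0,0]],"translation":[[0,0,40],[0,0,80],[0,0,110],[0,0,140],[0,0,140]],"hand":[-1,-1,-1,-1,-1]}'
```

```text
[584.5 155.5 130. ]
[418.  171.6 130. ]
[594.8 378.  130. ]
t: 5.7
ee_pos: [524.9, 338.1, 101.7]
orientation: [-0.002, -3.134, 0.007]
ft_force: [-0.3, 0.7, -1.7]
width: 29.3
```

```bash
python3 -m jog '{"delta_rot":[[0,0,0]],"translation":[[0,0,0]],"hand":[-1]}'
python3 - <<'E'
from h import *
o=get_obs();print(o['qpos'].round(3),o['qvel'].round(3),o['joint_torque'].round(1),o['moment'].round(2))
snap('side','s4.png',(60,0,300,220),3.3)
E
```

```text
t: 5.8
ee_pos: [527.7, 340.3, 105.9]
orientation: [-0.001, -3.141, 0.001]
ft_force: [0.3, -0.1, -1.2]
width: 29.0
[ 0.554  0.573  1.693 -0.     0.877 -1.016] [ 0.004 -0.031 -0.032  0.    -0.003  0.003] [ -0.  -56.6 -21.4   0.    0.1  -0. ] [ 0.06 -0.04  0.03]
```

View pics/s4.png

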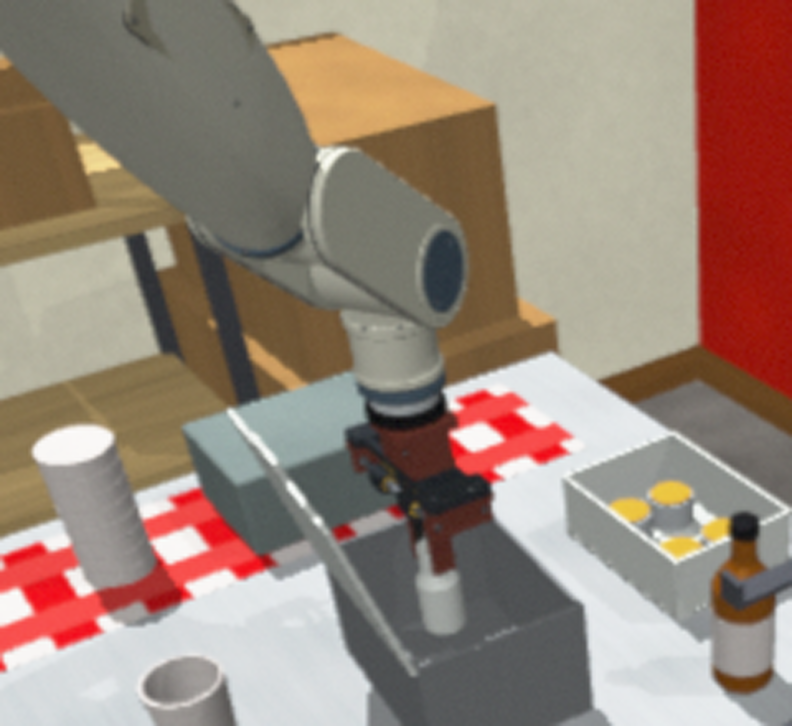

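```bash
python3 -m jog '{"delta_rot":[[0,0,0],[0,0,0],[0,0,0],[0,0,0],[0,0,0]],"translation":[[0,0,12],[0,0,24],[0,0,34],[0,0,34],[0,0,34]],"hand":[-1,-1,-1,-1,-1]}'
python3 -m jog '{"delta_rot":[[0,0,0],[0,0,0],[0,0,0]],"translation":[[0,0,0],[0,0,0],[0,0,0]],"hand":[0.05,0.05,0.05]}'
python3 -m jog '{"delta_rot":[[0,0,0],[0,0,0],[0,0,0],[0,0,0],[0,0,0]],"translation":[[0,0,-20],[0,0,-50],[0,0,-90],[0,0,-130],[0,0,-170]],"hand":[0.05,0.05,0.05,0.05,0.05]}'
python3 -m jog '{"delta_rot":[[0,0,0],[0,0,0],[0,0,0],[0,0,0],[0,0,0]],"translation":[[0,-40,0],[0,-80,0],[0,-120,0],[5,-160,0],[10,-200,0]],"hand":[0.6,0.6,0.6,0.6,0.6]}'
```

```text
t: 6.35
ee_pos: [530.7, 342.8, 74.3]
orientation: [-0.001, 3.135, 0.005]
ft_force: [3.3, 0.1, 12.3]
width: 29.8
t: 6.65
ee_pos: [527.2, 341.1, 71.2]
orientation: [0.0, -3.141, 0.001]
ft_force: [0.2, 1.3, 0.3]
width: 45.3
t: 7.15
ee_pos: [527.1, 341.1, 242.6]
orientation: [0.0, -3.141, 0.001]
ft_force: [-0.1, -0.2, -0.0]
width: 46.0
t: 7.65
ee_pos: [516.9, 139.8, 241.2]
orientation: [0.001, -3.141, 0.0]
ft_force: [0.2, -0.0, -0.3]
width: 69.5
```

```bash
python3 -m jog '{"delta_rot":[[0,0,0],[0,0,0],[0,0,0],[0,0,0],[0,0,0]],"translation":[[16,-45,0],[33,-90,0],[50,-135,0],[66,-180,0],[80,-210,0]],"hand":[0.6,0.6,0.6,0.6,0.6]}'
python3 -m jog '{"delta_rot":[[0,0,0],[0,0,0],[0,0,0],[0,0,0],[0,0,0]],"translation":[[14,-35,20],[14,-35,60],[14,-35,100],[14,-35,140],[14,-35,140]],"hand":[0.6,0.6,0.6,0.6,0.6]}'
python3 -m jog '{"delta_rot":[[0,0,0],[0,0,0],[0,0,0]],"translation":[[0,0,20],[0,0,37],[0,0,37]],"hand":[0.6,0.6,0.6]}'
python3 -m jog '{"delta_rot":[[0,0,0],[0,0,0],[0,0,0],[0,0,0],[0,0,0]],"translation":[[0,0,0],[0,0,0],[0,0,0],[0,0,0],[0,0,0]],"hand":[-1,-1,-1,-1,-1]}'
python3 -m jog '{"delta_rot":[[0,0,0],[0,0,0],[0,0,0],[0,0,0],[0,0,0]],"translation":[[0,0,-30],[0,0,-70],[0,0,-110],[0,0,-150],[0,0,-176]],"hand":[-1,-1,-1,-1,-1]}'
```

```text
t: 8.15
ee_pos: [436.3, -70.7, 241.4]
orientation: [-0.001, -3.141, 0.0]
ft_force: [0.3, -0.4, -0.3]
width: 70.2
t: 8.65
ee_pos: [419.8, -102.8, 97.7]
orientation: [-0.0, -3.132, -0.004]
ft_force: [0.3, 0.4, -0.1]
width: 70.3
t: 8.95
ee_pos: [423.3, -103.4, 64.7]
orientation: [0.001, -3.14, -0.001]
ft_force: [-0.2, -0.9, 0.1]
width: 70.0
t: 9.45
ee_pos: [423.9, -103.8, 65.1]
orientation: [-0.0, 3.141, -0.0]
ft_force: [0.9, 1.4, 1.3]
width: 33.6
t: 9.95
ee_pos: [424.0, -103.8, 243.3]
orientation: [-0.0, 3.139, -0.001]
ft_force: [0.0, 0.4, -2.8]
width: 29.7
```

```bash
python3 -m jog '{"delta_rot":[[0,0,0],[0,0,0],[0,0,0],[0,0,0],[0,0,0]],"translation":[[-28,25,0],[-56,55,0],[-84,90,0],[-100,130,0],[-100,160,0]],"hand":[-1,-1,-1,-1,-1]}'
python3 -m jog '{"delta_rot":[[0,0,0],[0,0,0],[0,0,0],[0,0,0],[0,0,0]],"translation":[[0,45,0],[0,90,0],[0,140,0],[0,185,0],[0,222,0]],"hand":[-1,-1,-1,-1,-1]}'
python3 -m jog '{"delta_rot":[[0,0,0],[0,0,0],[0,0,0],[0,0,0],[0,0,0]],"translation":[[0,0,0],[0,0,40],[0,0,80],[0,0,110],[0,0,140]],"hand":[-1,-1,-1,-1,-1]}'
python3 -m jog '{"delta_rot":[[0,0,0],[0,0,0],[0,0,0],[0,0,0]],"translation":[[0,0,10],[0,0,22],[0,0,30],[0,0,30]],"hand":[-1,-1,-1,-1]}'
```

```text
t: 10.45
ee_pos: [525.1, 58.4, 240.4]
orientation: [-0.001, 3.141, 0.001]
ft_force: [-0.2, 0.5, -2.1]
width: 29.3
t: 10.95
ee_pos: [522.7, 280.5, 240.2]
orientation: [0.002, -3.141, 0.0]
ft_force: [0.0, -0.2, -1.8]
width: 29.2
t: 11.45
ee_pos: [522.8, 277.1, 99.0]
orientation: [-0.0, -3.14, 0.002]
ft_force: [-0.2, -0.4, -1.5]
width: 29.1
t: 11.85
ee_pos: [526.6, 278.1, 74.1]
orientation: [-0.001, 3.136, 0.001]
ft_force: [0.8, -6.9, 13.6]
width: 29.4
```

```bash
python3 -m jog '{"delta_rot":[[0,0,0],[0,0,0],[0,0,0],[0,0,0]],"translation":[[0,0,0],[0,0,0],[0,0,0],[0,0,0]],"hand":[-1,0.05,0.05,0.05]}'
python3 -m jog '{"delta_rot":[[0,0,0],[0,0,0],[0,0,0],[0,0,0],[0,0,0]],"translation":[[0,0,-20],[0,0,-50],[0,0,-90],[0,0,-130],[0,0,-170]],"hand":[0.05,0.05,0.05,0.05,0.05]}'
python3 - <<'E'
from h import *
snap('top','t5.png',(70,170,270,320),4)
E
```

```text
t: 12.25
ee_pos: [524.0, 278.4, 71.3]
orientation: [-0.0, 3.141, 0.001]
ft_force: [-0.4, -0.1, -0.5]
width: 45.5
t: 12.75
ee_pos: [523.2, 278.3, 242.1]
orientation: [0.001, -3.141, 0.0]
ft_force: [0.4, -0.3, -0.8]
width: 46.0
```

View pics/t5.png

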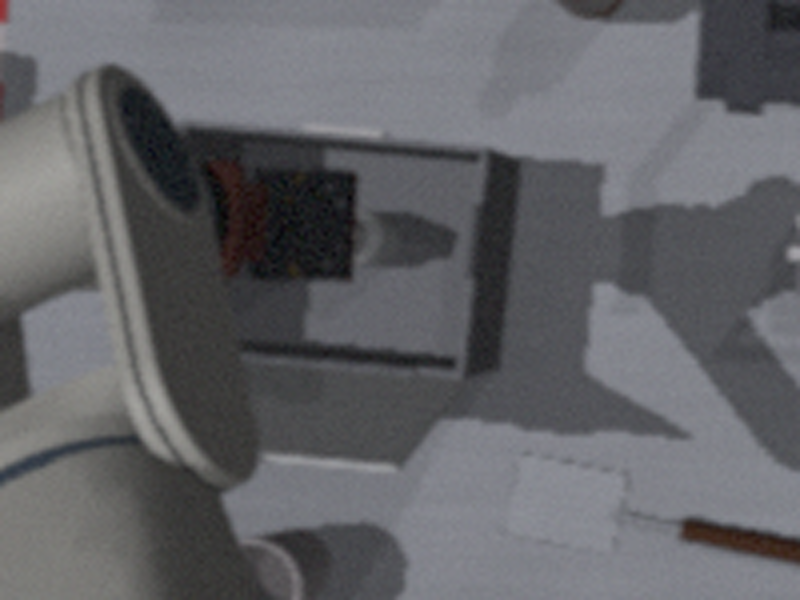

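The arm hides most of the tub, but B's white top shows at (370,240) in the crop, apparently upright. Now bottle C.

```bash
python3 -m jog '{"delta_rot":[[0,0,0],[0,0,0],[0,0,0],[0,0,0],[0,0,0]],"translation":[[0,-40,0],[0,-80,0],[0,-120,0],[0,-160,0],[0,-200,0]],"hand":[0.6,0.6,0.6,0.6,0.6]}'
python3 -m jog '{"delta_rot":[[0,0,0],[0,0,0],[0,0,0],[0,0,0],[0,0,0]],"translation":[[12,-40,0],[24,-80,0],[36,-120,0],[48,-160,0],[60,-200,0]],"hand":[0.6,0.6,0.6,0.6,0.6]}'
python3 -m jog '{"delta_rot":[[0,0,0],[0,0,0],[0,0,0],[0,0,0],[0,0,0]],"translation":[[12,-40,0],[24,-80,0],[36,-120,0],[48,-160,0],[53,-186,0]],"hand":[0.6,0.6,0.6,0.6,0.6]}'
python3 -m jog '{"delta_rot":[[0,0,0],[0,0,0],[0,0,0],[0,0,0],[0,0,0]],"translation":[[0,0,40],[0,0,80],[0,0,110],[0,0,130],[0,0,130]],"hand":[0.6,0.6,0.6,0.6,0.6]}'
python3 - <<'E'
from h import *
o=get_obs();print(o['qpos'].round(3),o['ee_pos'].round(1))
E
```

```text
t: 13.3
ee_pos: [523.3, 76.9, 240.6]
orientation: [-0.001, 3.142, 0.0]
ft_force: [0.6, -0.4, 0.1]
width: 70.4
t: 13.8
ee_pos: [462.9, -123.1, 240.6]
orientation: [-0.001, 3.141, -0.0]
ft_force: [1.0, -1.1, 0.5]
width: 70.3
t: 14.3
ee_pos: [409.6, -309.9, 240.6]
orientation: [-0.002, -3.142, 0.001]
ft_force: [0.2, 0.0, -0.3]
width: 70.3
t: 14.8
ee_pos: [409.0, -306.4, 108.0]
orientation: [0.0, -3.137, -0.006]
ft_force: [0.4, 0.3, -0.7]
width: 70.2
[-0.666  0.433  1.952  0.     0.762 -2.237] [ 409.  -306.4  108. ]
```

```bash
python3 -m jog '{"delta_rot":[[0,0,0],[0,0,0],[0,0,0],[0,0,0]],"translation":[[0,0,16],[0,0,32],[0,0,46],[0,0,46]],"hand":[0.6,0.6,0.6,0.6]}'
python3 -m jog '{"delta_rot":[[0,0,0],[0,0,0],[0,0,0],[0,0,0],[0,0,0]],"translation":[[0,0,0],[0,0,0],[0,0,0],[0,0,0],[0,0,0]],"hand":[-1,-1,-1,-1,-1]}'
python3 -m jog '{"delta_rot":[[0,0,0],[0,0,0],[0,0,0],[0,0,0],[0,0,0]],"translation":[[0,0,-30],[0,0,-70],[0,0,-110],[0,0,-150],[0,0,-176]],"hand":[-1,-1,-1,-1,-1]}'
python3 -m jog '{"delta_rot":[[0,0,0],[0,0,0],[0,0,0],[0,0,0],[0,0,0]],"translation":[[-12,40,0],[-24,80,0],[-36,120,0],[-48,160,0],[-60,200,0]],"hand":[-1,-1,-1,-1,-1]}'
python3 -m jog '{"delta_rot":[[0,0,0],[0,0,0],[0,0,0],[0,0,0],[0,0,0]],"translation":[[-10,30,0],[-22,60,0],[-34,90,0],[-49,110,0],[-49,124,0]],"hand":[-1,-1,-1,-1,-1]}'
```

```text
t: 15.2
ee_pos: [410.3, -307.3, 63.9]
orientation: [0.001, -3.14, -0.002]
ft_force: [-0.6, 0.1, -0.1]
width: 70.1
t: 15.7
ee_pos: [411.4, -308.6, 65.4]
orientation: [-0.001, 3.14, -0.003]
ft_force: [-0.6, -4.8, 8.5]
width: 33.8
t: 16.2
ee_pos: [411.1, -308.0, 243.4]
orientation: [-0.0, 3.14, -0.002]
ft_force: [0.5, -0.4, -2.8]
width: 29.3
t: 16.7
ee_pos: [470.4, -106.0, 240.5]
orientation: [-0.0, -3.141, -0.0]
ft_force: [0.7, -1.1, -2.4]
width: 29.5
t: 17.2
ee_pos: [520.6, 17.8, 240.5]
orientation: [-0.002, 3.141, 0.0]
ft_force: [-0.0, -0.3, -1.5]
width: 29.9
```

```bash
python3 -m jog '{"delta_rot":[[0,0,0],[0,0,0],[0,0,0],[0,0,0],[0,0,0]],"translation":[[0,40,0],[0,90,0],[0,140,0],[0,180,0],[0,199,0]],"hand":[-1,-1,-1,-1,-1]}'
python3 -m jog '{"delta_rot":[[0,0,0],[0,0,0],[0,0,0],[0,0,0],[0,0,0]],"translation":[[0,0,0],[0,0,40],[0,0,80],[0,0,110],[0,0,140]],"hand":[-1,-1,-1,-1,-1]}'
python3 -m jog '{"delta_rot":[[0,0,0],[0,0,0],[0,0,0],[0,0,0]],"translation":[[0,0,10],[0,0,22],[0,0,30],[0,0,30]],"hand":[-1,-1,-1,-1]}'
python3 -m jog '{"delta_rot":[[0,0,0],[0,0,0],[0,0,0],[0,0,0]],"translation":[[0,0,0],[0,0,0],[0,0,0],[0,0,0]],"hand":[-1,0.05,0.05,0.05]}'
python3 -m jog '{"delta_rot":[[0,0,0],[0,0,0],[0,0,0],[0,0,0],[0,0,0]],"translation":[[0,0,-20],[0,0,-50],[0,0,-90],[0,0,-130],[0,0,-170]],"hand":[0.05,0.05,0.05,0.05,0.05]}'
```

```text
t: 17.7
ee_pos: [518.5, 217.8, 240.4]
orientation: [0.003, -3.141, -0.0]
ft_force: [-0.2, -0.5, -2.9]
width: 29.0
t: 18.2
ee_pos: [518.7, 213.5, 99.3]
orientation: [-0.001, -3.14, 0.001]
ft_force: [-0.4, -0.1, -3.0]
width: 29.9
t: 18.6
ee_pos: [522.3, 214.2, 73.6]
orientation: [-0.001, 3.137, -0.001]
ft_force: [0.8, -7.5, 12.9]
width: 29.7
t: 19.0
ee_pos: [520.1, 215.3, 71.4]
orientation: [0.0, 3.14, 0.001]
ft_force: [0.6, -0.5, -0.1]
width: 45.5
t: 19.5
ee_pos: [519.2, 215.3, 242.3]
orientation: [0.001, -3.141, -0.0]
ft_force: [0.0, 0.5, -0.8]
width: 46.0
```

```bash
python3 -m jog '{"delta_rot":[[0,0,0],[0,0,0],[0,0,0]],"translation":[[0,0,-40],[0,0,-80],[0,0,-120]],"hand":[-1,-1,-1]}'
python3 -m jog '{"delta_rot":[[0,0,0],[0,0,0],[0,0,0],[0,0,0],[0,0,0]],"translation":[[40,14,0],[80,28,0],[120,42,0],[160,56,0],[200,69,0]],"hand":[-1,-1,-1,-1,-1]}'
python3 - <<'E'
from h import *
o=get_obs();print(o['qpos'].round(3),o['ee_pos'].round(1))
a=optics.get_image('top')[:,:,::-1];b=optics.get_image('side')[:,:,::-1]
cv2.imwrite('pics/raw_t6.png',a);cv2.imwrite('pics/raw_s6.png',b)
f=lambda im,c,s:cv2.resize(im[c[1]:c[3],c[0]:c[2]],None,fx=s,fy=s,interpolation=cv2.INTER_CUBIC)
cv2.imwrite('pics/m6.png',np.vstack([f(a,(70,190,390,300),2.5),f(b,(80,90,400,200),2.5)]))
E
```

```text
t: 19.8
ee_pos: [519.2, 215.3, 362.5]
orientation: [-0.001, 3.141, 0.0]
ft_force: [0.4, -0.2, 1.4]
width: 25.8
t: 20.3
ee_pos: [317.8, 284.5, 360.7]
orientation: [0.0, 3.142, 0.001]
ft_force: [-0.0, 0.5, -1.1]
width: 0.6
[ 0.702 -0.036  1.878  0.     1.299 -0.869] [317.8 284.5 360.7]
```

View pics/m6.png

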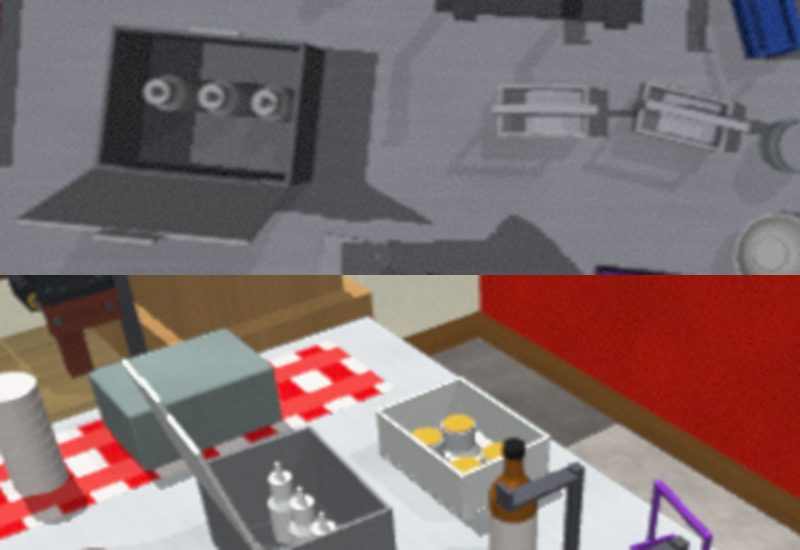

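All three bottles stand upright in the tub, at crop px (157,93), (212,97) and (265,101), and the caddies have not moved. Now push the lid over from behind.

```bash
python3 -m jog '{"delta_rot":[[0,0,0],[0,0,0],[0,0,0],[0,0,0]],"translation":[[0,0,40],[0,0,80],[0,0,97],[0,0,97]],"hand":[-1,-1,-1,-1]}'
python3 -m jog '{"delta_rot":[[0,0,0],[0,0,0],[0,0,0],[0,0,0],[0,0,0]],"translation":[[-15,0,0],[-30,0,0],[-40,0,0],[-50,0,0],[-60,0,0]],"hand":[-1,-1,-1,-1,-1]}'
python3 -m jog '{"delta_rot":[[0,0,0],[0,0,0],[0,0,0],[0,0,0],[0,0,0]],"translation":[[-10,0,0],[-20,0,0],[-30,0,0],[-40,0,0],[-50,0,0]],"hand":[-1,-1,-1,-1,-1]}'
python3 -m jog '{"delta_rot":[[0,0,0],[0,0,0],[0,0,0],[0,0,0],[0,0,0]],"translation":[[-12,0,0],[-24,0,0],[-36,0,0],[-48,0,0],[-60,0,0]],"hand":[-1,-1,-1,-1,-1]}'
```

```text
t: 20.8
ee_pos: [318.6, 283.1, 261.4]
orientation: [0.0, -3.138, 0.005]
ft_force: [-0.3, 0.4, 0.5]
width: 0.5
t: 21.3
ee_pos: [380.7, 284.2, 264.1]
orientation: [0.001, 3.141, 0.001]
ft_force: [-2.6, 0.3, 2.0]
width: 0.1
t: 21.8
ee_pos: [430.0, 284.0, 263.3]
orientation: [0.0, -3.141, 0.001]
ft_force: [-2.6, -0.3, -1.7]
width: 0.4
t: 22.3
ee_pos: [490.8, 284.4, 263.7]
orientation: [-0.0, 3.141, 0.0]
ft_force: [-1.1, 0.2, -0.6]
width: 0.3
```

```bash
python3 -m jog '{"delta_rot":[[0,0,0],[0,0,0],[0,0,0],[0,0,0],[0,0,0]],"translation":[[-15,0,2],[-30,0,8],[-45,0,18],[-58,0,30],[-68,0,45]],"hand":[-1,-1,-1,-1,-1]}'
python3 -m jog '{"delta_rot":[[0,0,0],[0,0,0],[0,0,0],[0,0,0],[0,0,0]],"translation":[[-5,0,15],[-10,0,32],[-10,0,46],[-10,0,60],[-10,0,70]],"hand":[-1,-1,-1,-1,-1]}'
python3 -m jog '{"delta_rot":[[0,0,0],[0,0,0],[0,0,0],[0,0,0],[0,0,0]],"translation":[[0,0,4],[0,0,8],[0,0,12],[0,0,14],[0,0,14]],"hand":[-1,-1,-1,-1,-1]}'
```

```text
t: 22.8
ee_pos: [559.5, 284.3, 217.9]
orientation: [0.0, 3.14, 0.001]
ft_force: [0.9, -0.3, 1.5]
width: 0.7
t: 23.3
ee_pos: [566.9, 284.2, 147.1]
orientation: [0.001, -3.141, 0.001]
ft_force: [0.5, -1.0, 1.2]
width: 0.9
t: 23.8
ee_pos: [567.6, 284.4, 136.2]
orientation: [-0.0, 3.141, 0.001]
ft_force: [-4.4, -1.0, 9.7]
width: 0.2
```

Contact at tip z 136 with 9.7 N matches a lid lying flat on the rim. Rise, turn the jaws to close along world x and go over caddy 1's bar, 36 mm to its +y side.

```bash
python3 -m jog '{"delta_rot":[[0,0,0],[0,0,0.13],[0,0,0.27],[0,0,0.41],[0,0,0.55]],"translation":[[0,0,-25],[0,0,-60],[0,0,-90],[0,0,-110],[0,0,-110]],"hand":[-1,-1,-1,-1,-1]}'
python3 -m jog '{"delta_rot":[[0,0,0.14],[0,0,0.28],[0,0,0.42],[0,0,0.56],[0,0,0.7]],"translation":[[0,0,0],[0,0,0],[0,0,0],[0,0,0],[0,0,0]],"hand":[-1,-1,-1,-1,0.3]}'
python3 -m jog '{"delta_rot":[[0,0,0.14],[0,0,0.28],[0,0,0.32],[0,0,0.32]],"translation":[[0,0,0],[0,0,0],[0,0,0],[0,0,0]],"hand":[0.3,0.3,0.3,0.3]}'
python3 - <<'E'
from h import *
o=get_obs();print(o['qpos'].round(3),o['ee_pos'].round(1),R.from_rotvec(o['orientation']).as_matrix().round(3).tolist())
a=optics.get_image('top')[:,:,::-1];b=optics.get_image('side')[:,:,::-1]
cv2.imwrite('pics/raw_t7.png',a);cv2.imwrite('pics/raw_s7.png',b)
f=lambda im,c,s:cv2.resize(im[c[1]:c[3],c[0]:c[2]],None,fx=s,fy=s,interpolation=cv2.INTER_CUBIC)
g=lambda im:np.clip((im/255.)**.6*255,0,255).astype(np.uint8)
cv2.imwrite('pics/m7.png',np.hstack([g(f(a,(235,145,335,215),4)),f(b,(275,145,375,215),4)]))
cv2.imwrite('pics/lid7.png',np.hstack([f(a,(70,180,230,290),2.5),f(b,(80,60,240,170),2.5)]))
E
```

```text
t: 24.3
ee_pos: [569.4, 285.3, 248.9]
orientation: [0.86, 3.016, 0.007]
ft_force: [0.2, 0.8, -0.2]
width: 0.7
t: 24.8
ee_pos: [567.6, 284.4, 245.0]
orientation: [1.845, 2.542, 0.001]
ft_force: [0.2, -0.9, 0.1]
width: 5.5
t: 25.2
ee_pos: [567.7, 284.4, 245.0]
orientation: [2.22, 2.222, 0.001]
ft_force: [-0.2, 0.6, 0.6]
width: 37.2
[0.446 0.414 1.588 0.    1.138 0.445] [567.7 284.4 245. ] [[-0.001, 1.0, 0.001], [1.0, 0.001, 0.0], [0.0, 0.001, -1.0]]
```

View pics/m7.png

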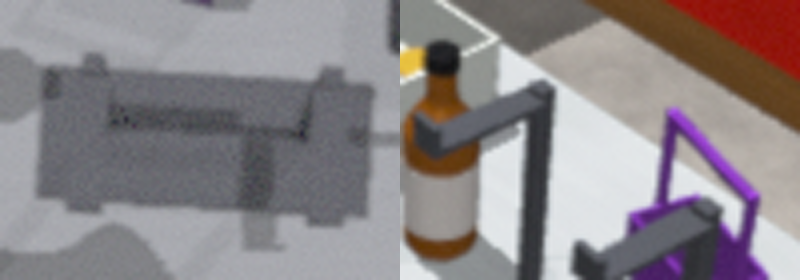

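```bash
python3 - <<'E'
from h import *
for p,z in [((258.75,158.75),251),((256,198),263),((317.5,162),251),((316.25,201.5),263)]: print('top',pz('top',*p,z))
for p,z in [((415,114),263),((441,123),263),((552,88),251),((530,84),251),((574,242),263),((601,248),263),((718,207),251),((698,200),251)]: print('side',pz('side',275+(p[0]-400)/4,145+p[1]/4,z))
E
```

```text
top [713.1 -38.8 251. ]
top [606.3 -35.  263. ]
top [ 707.9 -195.5  251. ]
top [ 600.8 -192.7  263. ]
side [606.6 -25.5 263. ]
side [613.7 -43.6 263. ]
side [707.8 -46.3 251. ]
side [699.3 -33.5 251. ]
side [ 601.1 -183.6  263. ]
side [ 609.8 -197.4  263. ]
side [ 702.9 -203.9  251. ]
side [ 698.2 -191.6  251. ]
```

View pics/lid7.png

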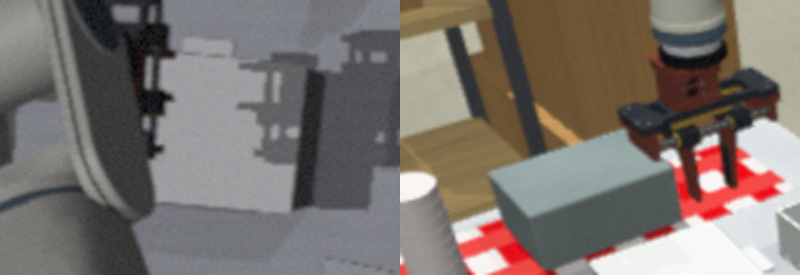

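Lid lies flat on the tub, confirmed in the left half of the crop. Moving to caddy 1, and checking by image difference whether the caddies have shifted.

```bash
python3 - <<'E'
from h import *
a=cv2.imread('pics/raw_t1.png').astype(int);b=cv2.imread('pics/raw_t7.png').astype(int)
for n,(x0,y0,x1,y1) in {'c1':(262,222,315,247),'c2':(323,222,375,252)}.items():
    d=cv2.blur(np.abs(a-b).sum(2)[y0:y1,x0:x1].astype(np.float32),(3,3));print(n,d.mean().round(1),d.max().round(1))
E
python3 -m jog '{"delta_rot":[[0,0,0],[0,0,0],[0,0,0],[0,0,0],[0,0,0]],"translation":[[-37,-5,0],[-74,-10,0],[-111,-15,0],[-150,-20,0],[-187,-25,0]],"hand":[0.3,0.3,0.3,0.3,0.3]}'
python3 -m jog '{"delta_rot":[[0,0,0],[0,0,0],[0,0,0],[0,0,0],[0,0,0]],"translation":[[-37,-5,0],[-74,-10,0],[-111,-15,0],[-150,-20,0],[-187,-25,0]],"hand":[0.3,0.3,0.3,0.3,0.3]}'
python3 -m jog '{"delta_rot":[[0,0,0],[0,0,0],[0,0,0]],"translation":[[0,0,30],[0,0,60],[0,0,60]],"hand":[0.3,0.3,0.3]}'
python3 - <<'E'
from h import *
a=optics.get_image('top')[:,:,::-1];b=optics.get_image('side')[:,:,::-1]
cv2.imwrite('pics/raw_t8.png',a);cv2.imwrite('pics/raw_s8.png',b)
f=lambda im,c,s:cv2.resize(im[c[1]:c[3],c[0]:c[2]],None,fx=s,fy=s,interpolation=cv2.INTER_CUBIC)
cv2.imwrite('pics/m8.png',np.hstack([f(a,(240,190,380,290),2.8),f(b,(230,190,370,290),2.8)]))
E
```

```text
c1 41.1 166.7
c2 8.6 15.0
t: 25.8
ee_pos: [542.4, 95.9, 244.9]
orientation: [2.218, 2.224, 0.001]
ft_force: [0.5, 0.3, -0.2]
width: 57.5
t: 26.3
ee_pos: [517.7, -91.3, 245.0]
orientation: [2.218, 2.223, 0.001]
ft_force: [1.1, -0.3, -0.1]
width: 57.1
t: 26.6
ee_pos: [515.4, -89.7, 181.7]
orientation: [-2.217, -2.219, 0.006]
ft_force: [-0.2, 0.3, -0.0]
width: 56.8
```

View pics/m8.png

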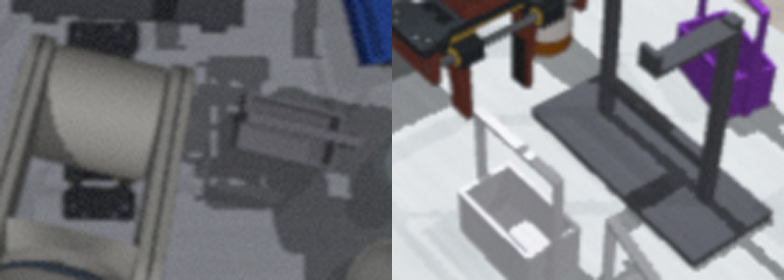

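```bash
python3 - <<'E'
from h import *
r=lambda f:cv2.imread('pics/raw_'+f)
for tf,ims,box in [('s1.png',('s6.png','s7.png','s8.png'),(255,225,300,300)),('t1.png',('t6.png','t7.png'),(262,224,315,246)),('s1.png',('s7.png','s8.png'),(294,262,342,340)),('t1.png',('t7.png',),(323,224,373,252))]:
    x0,y0,x1,y1=box;T=r(tf)[y0:y1,x0:x1]
    for i in ims:
        m=cv2.matchTemplate(r(i)[y0-25:y1+25,x0-25:x1+25],T,cv2.TM_CCOEFF_NORMED);_,s,_,l=cv2.minMaxLoc(m);print(i,box,round(s,3),l[0]-25,l[1]-25)
E
```

```text
s6.png (255, 225, 300, 300) 0.995 0 0
s7.png (255, 225, 300, 300) 0.7 0 0
s8.png (255, 225, 300, 300) 0.914 0 0
t6.png (262, 224, 315, 246) 0.993 0 0
t7.png (262, 224, 315, 246) 0.617 0 0
s7.png (294, 262, 342, 340) 0.995 0 0
s8.png (294, 262, 342, 340) 0.709 0 -1
t7.png (323, 224, 373, 252) 0.991 0 0
```

Caddy 1 has not shifted: the template match gives 0 px, so the image difference came from the arm's shadow. Descend and grip.

```bash
python3 -m jog '{"delta_rot":[[0,0,0],[0,0,0],[0,0,0],[0,0,0],[0,0,0]],"translation":[[0,0,20],[0,0,40],[0,0,58],[0,0,58],[0,0,58]],"hand":[0.3,0.3,0.3,0.3,0.3]}'
python3 -m jog '{"delta_rot":[[0,0,0],[0,0,0],[0,0,0],[0,0,0],[0,0,0]],"translation":[[0,0,0],[0,0,0],[0,0,0],[0,0,0],[0,0,0]],"hand":[-1,-1,-1,-1,-1]}'
python3 -m jog '{"delta_rot":[[0,0,0],[0,0,0],[0,0,0]],"translation":[[0,0,0],[0,0,0],[0,0,0]],"hand":[-1,-1,-1]}'
```

```text
t: 27.2
ee_pos: [519.0, -89.6, 128.1]
orientation: [2.218, 2.223, 0.001]
ft_force: [0.0, -0.2, 0.5]
width: 56.5
t: 27.7
ee_pos: [518.0, -89.8, 126.9]
orientation: [2.22, 2.222, 0.0]
ft_force: [0.7, -1.4, 0.8]
width: 20.6
t: 28.0
ee_pos: [517.9, -89.8, 126.7]
orientation: [-2.22, -2.222, 0.0]
ft_force: [-0.3, 0.3, 1.5]
width: 9.6
```

```bash
python3 -m jog '{"delta_rot":[[0,0,0],[0,0,0],[0,0,0],[0,0,0],[0,0,0]],"translation":[[0,0,-15],[0,0,-45],[0,0,-75],[0,0,-110],[0,0,-144]],"hand":[-1,-1,-1,-1,-1]}'
python3 -m jog '{"delta_rot":[[0,0,0],[0,0,0],[0,0,0],[0,0,0],[0,0,0]],"translation":[[25,0,0],[50,0,0],[75,0,0],[89,20,0],[89,40,0]],"hand":[-1,-1,-1,-1,-1]}'
python3 -m jog '{"delta_rot":[[0,0,0]],"translation":[[0,0,0]],"hand":[-1]}'
python3 - <<'E'
from h import *
o=get_obs();print(o['ee_pos'].round(1),o['moment'].round(2))
a=optics.get_image('top')[:,:,::-1];b=optics.get_image('side')[:,:,::-1]
cv2.imwrite('pics/raw_t9.png',a);cv2.imwrite('pics/raw_s9.png',b)
f=lambda im,c,s:cv2.resize(im[c[1]:c[3],c[0]:c[2]],None,fx=s,fy=s,interpolation=cv2.INTER_CUBIC)
cv2.imwrite('pics/m9.png',np.vstack([f(a,(210,140,410,220),3.2),f(b,(210,110,410,220),3.2)]))
E
```

```text
t: 28.5
ee_pos: [517.3, -89.6, 271.5]
orientation: [-2.22, -2.222, 0.001]
ft_force: [0.4, -0.8, -2.6]
width: 9.3
t: 29.0
ee_pos: [557.6, 1.2, 270.4]
orientation: [-2.217, -2.224, 0.0]
ft_force: [0.6, -0.2, -1.1]
width: 9.8
t: 29.1
ee_pos: [559.5, -0.1, 270.3]
orientation: [2.219, 2.223, 0.001]
ft_force: [-0.6, -0.5, -2.4]
width: 10.0
[ 5.595e+02 -1.000e-01  2.703e+02] [-0.01  0.24 -0.06]
```

View pics/m9.png

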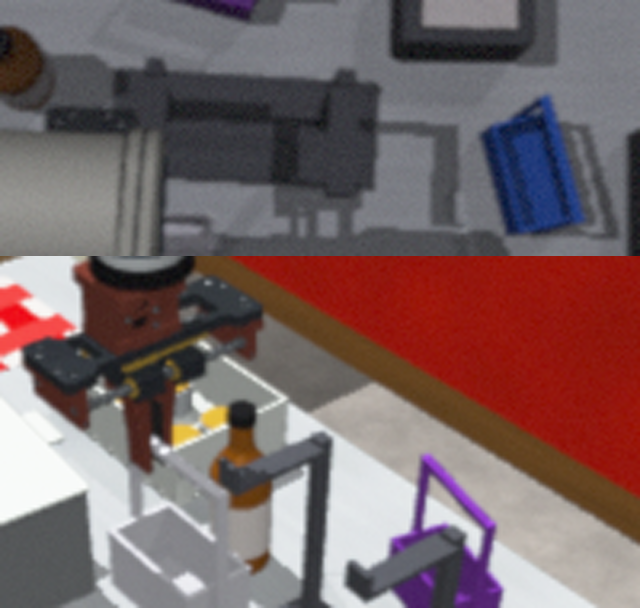

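```bash
python3 - <<'E'
from h import *
for p in [(559.5,-95,293),(554.5,-95,293),(559.5,-20,293),(559.5,-95,270)]: print(p,proj('side',p),(proj('side',p)-[210,110])*3.2+[0,256])
E
```

```text
(559.5, -95, 293) [281.2 183.9] [227.84 492.48]
(554.5, -95, 293) [279.5 184.7] [222.4  495.04]
(559.5, -20, 293) [262.5 169.6] [168.   446.72]
(559.5, -95, 270) [281.2 191.5] [227.84 516.8 ]
```

Bar end sits at crop (225,494) against a predicted (228,492): level and where expected. Slide it over the lip, lower and release.

```bash
python3 -m jog '{"delta_rot":[[0,0,0],[0,0,0],[0,0,0],[0,0,0],[0,0,0]],"translation":[[0,20,0],[0,40,0],[0,60,0],[0,84,0],[0,84,0]],"hand":[-1,-1,-1,-1,-1]}'
python3 -m jog '{"delta_rot":[[0,0,0],[0,0,0],[0,0,0],[0,0,0],[0,0,0]],"translation":[[0,0,12],[0,0,24],[0,0,34],[0,0,38],[0,0,38]],"hand":[-1,-1,-1,-1,-1]}'
python3 -m jog '{"delta_rot":[[0,0,0],[0,0,0],[0,0,0]],"translation":[[0,0,2],[0,0,3],[0,0,3]],"hand":[-1,-1,-1]}'
```

```text
t: 29.7
ee_pos: [643.1, -1.1, 270.3]
orientation: [2.221, 2.221, 0.001]
ft_force: [-1.3, -0.2, -2.0]
width: 9.7
t: 30.2
ee_pos: [641.0, -0.6, 231.6]
orientation: [-2.219, -2.222, 0.002]
ft_force: [0.9, -0.1, -2.6]
width: 9.6
t: 30.5
ee_pos: [642.0, -0.6, 230.0]
orientation: [2.22, 2.222, 0.001]
ft_force: [-0.2, 0.2, -1.7]
width: 9.5
```

```bash
python3 -m jog '{"delta_rot":[[0,0,0],[0,0,0],[0,0,0]],"translation":[[0,0,2],[0,0,3],[0,0,3]],"hand":[-1,-1,-1]}'
python3 -m jog '{"delta_rot":[[0,0,0],[0,0,0]],"translation":[[0,0,1],[0,0,1]],"hand":[-1,-1]}'
```

```text
t: 30.8
ee_pos: [642.4, -0.4, 228.6]
orientation: [2.219, 2.222, 0.002]
ft_force: [-3.2, 0.6, 8.4]
width: 9.3
t: 31.0
ee_pos: [642.4, -0.3, 227.9]
orientation: [2.219, 2.222, 0.003]
ft_force: [-5.7, 2.5, 10.2]
width: 9.6
```

```bash
python3 -m jog '{"delta_rot":[[0,0,0],[0,0,0],[0,0,0],[0,0,0]],"translation":[[0,0,-1],[0,0,-1],[0,0,-1],[0,0,-1]],"hand":[-0.2,-0.2,-0.2,-0.2]}'
python3 -m jog '{"delta_rot":[[0,0,0],[0,0,0],[0,0,0],[0,0,0],[0,0,0]],"translation":[[0,0,-15],[0,0,-35],[0,0,-60],[0,0,-90],[0,0,-100]],"hand":[-0.2,-0.2,-0.2,-0.2,-0.2]}'
python3 -m jog '{"delta_rot":[[0,0,0],[0,0,0],[0,0,0],[0,0,0],[0,0,0]],"translation":[[0,-40,0],[-20,-80,0],[-40,-110,0],[-70,-125,0],[-105,-135,0]],"hand":[0.3,0.3,0.3,0.3,0.3]}'
python3 - <<'E'
from h import *
o=get_obs();print(o['qpos'].round(2))
a=optics.get_image('top')[:,:,::-1];b=optics.get_image('side')[:,:,::-1]
cv2.imwrite('pics/raw_t10.png',a);cv2.imwrite('pics/raw_s10.png',b)
f=lambda im,c,s:cv2.resize(im[c[1]:c[3],c[0]:c[2]],None,fx=s,fy=s,interpolation=cv2.INTER_CUBIC)
cv2.imwrite('pics/m10.png',np.hstack([f(a,(220,150,380,260),2.5),f(b,(230,140,390,340),2.5)[:275*1+0] if 0 else cv2.copyMakeBorder(f(a,(0,0,1,1),1),0,0,0,0,cv2.BORDER_CONSTANT)]) if 0 else np.vstack([f(a,(220,150,390,245),3),f(b,(210,140,380,240),3)]))
r=lambda f:cv2.imread('pics/raw_'+f)
for tf,ims,box in [('s1.png',('s9.png','s10.png'),(294,262,342,340)),('t1.png',('t9.png','t10.png'),(323,224,373,252))]:
    x0,y0,x1,y1=box;T=r(tf)[y0:y1,x0:x1]
    for i in ims:
        m=cv2.matchTemplate(r(i)[y0-25:y1+25,x0-25:x1+25],T,cv2.TM_CCOEFF_NORMED);_,s,_,l=cv2.minMaxLoc(m);print(i,box,round(s,3),l[0]-25,l[1]-25)
E
```

```text
t: 31.4
ee_pos: [641.9, -0.7, 226.5]
orientation: [-2.22, -2.223, 0.0]
ft_force: [0.4, -0.3, 0.4]
width: 34.4
t: 31.9
ee_pos: [643.4, -0.6, 331.0]
orientation: [2.217, 2.22, 0.006]
ft_force: [1.0, -0.1, -0.2]
width: 35.5
t: 32.4
ee_pos: [505.4, -106.0, 326.9]
orientation: [-2.219, -2.224, -0.0]
ft_force: [1.7, -1.0, -0.6]
width: 57.1
[-0.23  0.15  1.76  0.    1.24 -0.23]
s9.png (294, 262, 342, 340) 0.668 0 0
s10.png (294, 262, 342, 340) 0.725 0 0
t9.png (323, 224, 373, 252) 0.574 0 0
t10.png (323, 224, 373, 252) 0.422 0 0
```

View pics/m10.png

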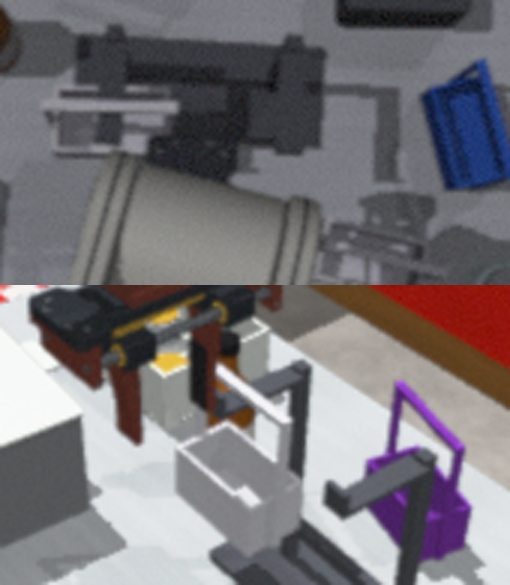

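Caddy 1 hangs level on hook a, with its bar at crop (45–178,105). Now over to caddy 2, then recheck its place numerically.

```bash
python3 -m jog '{"delta_rot":[[0,0,0],[0,0,0],[0,0,0],[0,0,0],[0,0,0]],"translation":[[-45,0,0],[-90,0,0],[-135,0,0],[-180,0,0],[-229,0,0]],"hand":[0.3,0.3,0.3,0.3,0.3]}'
python3 -m jog '{"delta_rot":[[0,0,0.1],[0,0,0.21],[0,0,0.21],[0,0,0.21]],"translation":[[0,0,40],[0,0,80],[0,0,120],[0,0,120]],"hand":[0.3,0.3,0.3,0.3]}'
python3 - <<'E'
from h import *
o=get_obs();print(o['ee_pos'].round(1),o['qpos'].round(2),R.from_rotvec(o['orientation']).as_matrix().round(3).tolist())
snap('side','s11.png');snap('top','t11.png')
print('hung bar',pz('top',235,185,253),pz('top',279.3,185.3,253))
r=lambda f:cv2.imread('pics/raw_'+f)
def e(im): g=cv2.cvtColor(im,6).astype(np.float32); return np.hypot(cv2.Sobel(g,5,1,0),cv2.Sobel(g,5,0,1))
for tf,ims,box in [('s1.png',('s10.png','s11.png'),(294,262,342,345)),('s1.png',('s10.png','s11.png'),(300,265,342,310)),('t1.png',('t10.png','t11.png'),(323,224,373,252))]:
    x0,y0,x1,y1=box;T=e(r(tf))[y0:y1,x0:x1]
    for i in ims:
        m=cv2.matchTemplate(e(r(i))[y0-25:y1+25,x0-25:x1+25],T,cv2.TM_CCOEFF_NORMED);_,s,_,l=cv2.minMaxLoc(m);print(i,box,round(s,3),l[0]-25,l[1]-25)
E
```

```text
t: 33.0
ee_pos: [507.5, -335.6, 326.5]
orientation: [-2.219, -2.223, -0.001]
ft_force: [0.9, 0.4, 0.4]
width: 57.1
t: 33.4
ee_pos: [504.4, -332.2, 201.1]
orientation: [-2.433, -1.971, 0.004]
ft_force: [-0.0, 0.1, -1.1]
width: 56.7
[ 504.4 -332.2  201.1] [-0.6   0.42  1.69  0.    1.04 -0.39] [[0.207, 0.978, -0.009], [0.978, -0.207, 0.006], [0.004, -0.01, -1.0]]
hung bar [640.8  22.1 253. ] [642.7 -95.2 253. ]
s10.png (294, 262, 342, 345) 0.554 0 0
s11.png (294, 262, 342, 345) 0.632 0 0
s10.png (300, 265, 342, 310) 0.733 0 0
s11.png (300, 265, 342, 310) 0.521 0 0
t10.png (323, 224, 373, 252) 0.297 0 0
t11.png (323, 224, 373, 252) 0.608 0 0
```

```bash
python3 -m jog '{"delta_rot":[[0,0,0],[0,0,0],[0,0,0],[0,0,0],[0,0,0]],"translation":[[0,0,25],[0,0,50],[0,0,70],[0,0,79],[0,0,79]],"hand":[0.3,0.3,0.3,0.3,0.3]}'
python3 -m jog '{"delta_rot":[[0,0,0],[0,0,0],[0,0,0],[0,0,0],[0,0,0]],"translation":[[0,0,0],[0,0,0],[0,0,0],[0,0,0],[0,0,0]],"hand":[-1,-1,-1,-1,-1]}'
python3 -m jog '{"delta_rot":[[0,0,0],[0,0,0],[0,0,0]],"translation":[[0,0,0],[0,0,0],[0,0,0]],"hand":[-1,-1,-1]}'
```

```text
t: 34.0
ee_pos: [507.9, -334.9, 128.6]
orientation: [2.44, 1.978, 0.0]
ft_force: [0.6, 0.4, -0.3]
width: 57.2
t: 34.5
ee_pos: [507.3, -334.8, 128.0]
orientation: [2.441, 1.977, 0.0]
ft_force: [-0.1, 0.4, -0.9]
width: 20.8
t: 34.8
ee_pos: [507.4, -334.8, 127.7]
orientation: [2.441, 1.977, 0.0]
ft_force: [0.4, 0.1, 0.6]
width: 9.8
```

```bash
python3 -m jog '{"delta_rot":[[0,0,0],[0,0,0],[0,0,0],[0,0,-0.09],[0,0,-0.18]],"translation":[[0,0,-15],[0,0,-45],[0,0,-75],[0,0,-110],[0,0,-144]],"hand":[-1,-1,-1,-1,-1]}'
python3 -m jog '{"delta_rot":[[0,0,0],[0,0,0],[0,0,0],[0,0,0],[0,0,0]],"translation":[[25,10,0],[50,20,0],[75,32,0],[105,44,0],[105,44,0]],"hand":[-1,-1,-1,-1,-1]}'
python3 -m jog '{"delta_rot":[[0,0,0],[0,0,0]],"translation":[[0,0,0],[0,0,0]],"hand":[-1,-1]}'
python3 - <<'E'
from h import *
o=get_obs();M=R.from_rotvec(o['orientation']).as_matrix();print(o['ee_pos'].round(1),M.round(3).tolist(),'bar',(o['ee_pos']+36*M[:,0]).round(1))
snap('side','s12.png');snap('top','t12.png')
c=o['ee_pos']+M@[36,0,-19]
for n in('side','top'): print(n,'pred bar ends',[proj(n,c+M@[s*60,0,-4]).tolist() for s in(-1,1)])
im=cv2.imread('pics/raw_s12.png')
T=cv2.imread('pics/raw_s9.png')[170:235,262:290]  # lower half of hanging caddy 1 as template
m=cv2.matchTemplate(im[130:330,230:380],T,cv2.TM_CCOEFF_NORMED);_,s,_,l=cv2.minMaxLoc(m)
p9=proj('side',(559.5,-34.8,289.3));print('match',round(s,3),'shift',l[0]+230-262,l[1]+130-170,'pred shift',proj('side',c)-p9)
E
```

```text
t: 35.3
ee_pos: [506.8, -334.5, 273.7]
orientation: [-2.249, -2.193, 0.0]
ft_force: [1.1, -0.0, -1.7]
width: 9.7
t: 35.8
ee_pos: [555.1, -228.0, 272.4]
orientation: [-2.25, -2.192, -0.002]
ft_force: [-0.9, -1.4, -1.9]
width: 9.6
t: 36.0
ee_pos: [553.8, -231.6, 272.0]
orientation: [2.254, 2.189, -0.001]
ft_force: [-0.4, 0.1, -1.8]
width: 9.6
[ 553.8 -231.6  272. ] [[0.029, 1.0, -0.0], [1.0, -0.029, -0.0], [-0.0, -0.0, -1.0]] bar [ 554.9 -195.6  272. ]
side pred bar ends [[325.8, 220.4], [291.2, 192.1]]
top pred bar ends [[342.2, 219.6], [294.6, 217.1]]
match 0.614 shift -9 28 pred shift [41.6 33.5]
```

```bash
python3 - <<'E'
from h import *
o=get_obs();M=R.from_rotvec(o['orientation']).as_matrix();c=o['ee_pos']+M@[36,0,-19]
g=cv2.cvtColor(cv2.imread('pics/raw_s12.png'),cv2.COLOR_BGR2HSV)
for s in (-10,10,30,45,55):
    u,v=proj('side',c+M@[s,0,-4]).round().astype(int)
    print(s,(u,v),[f"{g[y,u,2]}/{g[y,u,1]}" for y in range(v-8,v+12)])
E
```

```text
-10 (np.int64(311), np.int64(208)) ['38/27', '60/17', '77/17', '81/19', '73/17', '64/12', '61/113', '64/151', '68/150', '69/140', '69/140', '67/141', '69/137', '72/131', '69/148', '67/148', '66/147', '68/143', '67/152', '69/144']
10 (np.int64(305), np.int64(204)) ['38/54', '36/28', '39/46', '34/15', '34/23', '48/27', '89/14', '145/12', '178/10', '100/13', '81/22', '80/16', '96/13', '125/12', '137/11', '138/9', '137/9', '137/9', '138/13', '137/11']
30 (np.int64(299), np.int64(199)) ['40/45', '35/36', '38/40', '39/46', '38/34', '38/40', '38/20', '45/28', '38/27', '38/40', '42/55', '37/41', '35/29', '36/35', '54/94', '70/131', '75/136', '73/154', '75/150', '75/150']
45 (np.int64(295), np.int64(196)) ['60/38', '58/40', '59/43', '56/46', '40/38', '37/48', '36/42', '40/51', '36/35', '38/54', '40/38', '38/40', '39/39', '36/28', '39/26', '33/46', '34/45', '38/27', '53/106', '67/152']
55 (np.int64(293), np.int64(193)) ['51/40', '56/50', '58/35', '57/45', '59/35', '60/43', '63/36', '55/46', '37/48', '37/34', '38/40', '44/35', '51/35', '40/45', '40/51', '39/39', '32/32', '35/44', '32/16', '39/46']
```

```bash
python3 - <<'E'
from h import *
o=get_obs();M=R.from_rotvec(o['orientation']).as_matrix();c=o['ee_pos']+M@[36,0,-19]
g=cv2.cvtColor(cv2.imread('pics/raw_s12.png'),cv2.COLOR_BGR2HSV)
for q in [(-52,0,-4),(-57,0,-4),(-57,0,30),(-57,0,60)]:
    u,v=proj('side',c+M@q).round().astype(int)
    print(q,(u,v)); [print('   ',y,g[y,u-7:u+8,2]) for y in range(v-3,v+4)]
for q in [(-55,-32,146),(-55,32,146),(55,-32,146),(-55,-32,86)]: print('box corner',q,proj('side',c+M@q))
x=cv2.cvtColor(cv2.imread('pics/raw_s12.png'),6); 
for y in range(255,285,3): print(y,x[y,285:345:3])
E
```

```text
(-52, 0, -4) (np.int64(323), np.int64(218))
    215 [ 70  72  84 151 145  92  49  63  73  70  65  72  88 128 157]
    216 [ 70  71  99 205 226 163  82  71  75  73  82 115 151 193 209]
    217 [ 72  73 104 218 227 181 127  95  86  97 140 190 205 213 216]
    218 [ 72  74 107 203 195 167 154 135 129 146 189 211 213 215 214]
    219 [ 72  75  88 138 159 161 164 186 207 197 203 213 216 216 216]
    220 [ 71  72  89 115 139 155 188 232 236 230 207 207 215 217 216]
    221 [ 72  75  92 106 122 145 209 229 213 178 186 208 213 218 218]
(-57, 0, -4) (np.int64(325), np.int64(220))
    217 [104 218 227 181 127  95  86  97 140 190 205 213 216 218 218]
    218 [107 203 195 167 154 135 129 146 189 211 213 215 214 214 217]
    219 [ 88 138 159 161 164 186 207 197 203 213 216 216 216 215 217]
    220 [ 89 115 139 155 188 232 236 230 207 207 215 217 216 214 215]
    221 [ 92 106 122 145 209 229 213 178 186 208 213 218 218 216 215]
    222 [105 108 116 127 143 154 152 149 182 207 216 214 216 216 217]
    223 [130 152 142 129 130 136 139 146 188 212 215 215 216 215 218]
(-57, 0, 30) (np.int64(324), np.
[... 1366 characters left out ...]
 53]
261 [218 219 219 219 156 123 123 124 131 135 131 127 135 134 111  94  94  91
  70  53]
264 [206 206 205 205 205 151 125 125 132 135 129 128 131  96  99  99  98  99
  96  94]
267 [214 220 219 219 220 220 168 127 130 136 131 127  78  95  97  97  99  97
  97  96]
270 [221 225 222 220 220 220 222 171 135 134 138 149  84  60  94  95  97  98
  97  97]
273 [220 221 225 222 220 221 221 222 183 137 217 223 183  94  55  94  95  96
  99  97]
276 [222 220 221 225 225 221 221 221 222 185 206 221 221 208  99  58  87  94
  96  96]
279 [224 222 220 220 224 224 221 221 220 220 221 220 221 221 215 100  78  96
  96  92]
282 [223 225 221 220 220 225 223 220 221 220 221 222 220 221 221 211 150  77
  77  94]
```

Bar end (324,220) and box corner (~311,272) agree with the prediction, so caddy 2 is level. Slide it over lip b and lower.

```bash
python3 -m jog '{"delta_rot":[[0,0,0],[0,0,0],[0,0,0],[0,0,0],[0,0,0]],"translation":[[2,20,0],[4,40,0],[4,60,0],[4,83,0],[4,83,0]],"hand":[-1,-1,-1,-1,-1]}'
python3 -m jog '{"delta_rot":[[0,0,0],[0,0,0],[0,0,0],[0,0,0],[0,0,0]],"translation":[[0,0,12],[0,0,24],[0,0,34],[0,0,40],[0,0,40]],"hand":[-1,-1,-1,-1,-1]}'
python3 -m jog '{"delta_rot":[[0,0,0],[0,0,0],[0,0,0]],"translation":[[0,0,2],[0,0,4],[0,0,4]],"hand":[-1,-1,-1]}'
```

```text
t: 36.6
ee_pos: [639.2, -230.4, 271.4]
orientation: [2.253, 2.188, 0.001]
ft_force: [-1.4, -0.4, -0.8]
width: 9.6
t: 37.1
ee_pos: [636.5, -229.5, 230.8]
orientation: [-2.253, -2.188, 0.001]
ft_force: [0.4, -0.9, -2.1]
width: 9.7
t: 37.4
ee_pos: [637.6, -229.7, 229.5]
orientation: [2.252, 2.188, 0.001]
ft_force: [-3.2, -0.1, 6.3]
width: 9.6
```

```bash
python3 -m jog '{"delta_rot":[[0,0,0],[0,0,0]],"translation":[[0,0,1],[0,0,1]],"hand":[-1,-1]}'
python3 -m jog '{"delta_rot":[[0,0,0],[0,0,0],[0,0,0],[0,0,0]],"translation":[[0,0,0],[0,0,0],[0,0,0],[0,0,0]],"hand":[-0.2,-0.2,-0.2,-0.2]}'
python3 -m jog '{"delta_rot":[[0,0,0],[0,0,0],[0,0,0],[0,0,0],[0,0,0]],"translation":[[0,0,-15],[0,0,-35],[0,0,-60],[0,0,-90],[0,0,-120]],"hand":[-0.2,-0.2,-0.2,-0.2,-0.2]}'
python3 -m jog '{"delta_rot":[[0,0,0],[0,0,0],[0,0,0],[0,0,0],[0,0,0]],"translation":[[0,-40,0],[0,-80,0],[0,-120,0],[0,-160,0],[0,-200,0]],"hand":[0,0,0,0,0]}'
python3 -m jog '{"delta_rot":[[0,0,0],[0,0,0],[0,0,0],[0,0,0],[0,0,0]],"translation":[[-40,0,0],[-80,0,0],[-120,0,0],[-160,0,0],[-180,0,0]],"hand":[0,0,0,0,0]}'
python3 - <<'E'
from h import *
print(get_obs()['qpos'].round(2))
a=optics.get_image('top')[:,:,::-1];b=optics.get_image('side')[:,:,::-1]
cv2.imwrite('pics/raw_t13.png',a);cv2.imwrite('pics/raw_s13.png',b)
f=lambda im,c,s:cv2.resize(im[c[1]:c[3],c[0]:c[2]],None,fx=s,fy=s,interpolation=cv2.INTER_CUBIC)
cv2.imwrite('pics/m13.png',np.vstack([f(a,(70,140,390,250),2.5),f(b,(110,130,430,255),2.5)]))
E
```

```text
t: 37.6
ee_pos: [637.7, -229.9, 229.1]
orientation: [2.252, 2.188, 0.001]
ft_force: [-5.0, 0.3, 8.5]
width: 9.7
t: 38.0
ee_pos: [637.4, -229.4, 226.5]
orientation: [-2.253, -2.189, -0.0]
ft_force: [0.9, 0.6, -0.2]
width: 34.7
t: 38.5
ee_pos: [637.3, -229.4, 348.9]
orientation: [2.253, 2.189, 0.0]
ft_force: [0.0, 0.9, 0.1]
width: 35.0
t: 39.0
ee_pos: [436.0, -223.5, 347.8]
orientation: [2.252, 2.188, 0.001]
ft_force: [0.2, -0.8, 0.9]
width: 44.1
t: 39.5
ee_pos: [431.9, -406.4, 347.7]
orientation: [2.254, 2.186, -0.0]
ft_force: [-0.2, 0.0, -0.3]
width: 44.1
[-0.77  0.26  1.57 -0.    1.31 -0.74]
```

View pics/m13.png

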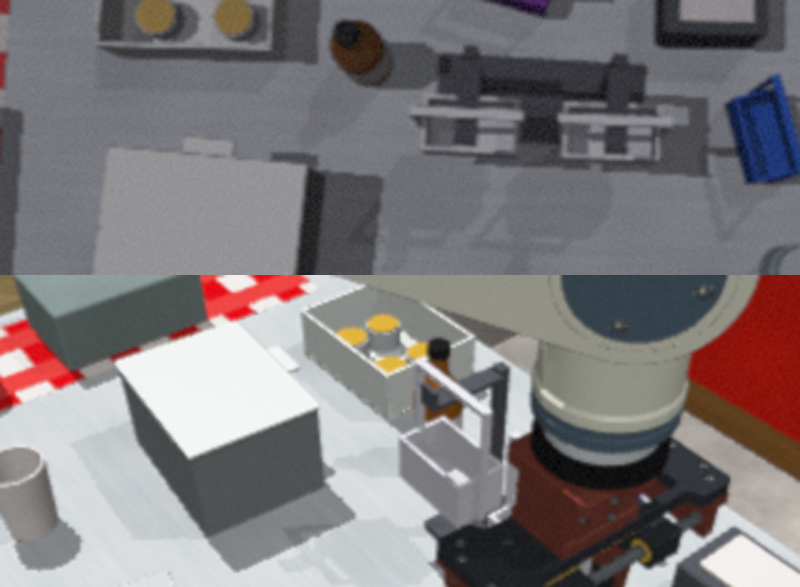

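```bash
python3 -m jog '{"delta_rot":[[0,0,0],[0,0,0],[0,0,0],[0,0,0],[0,0,0]],"translation":[[0,0,0],[0,0,0],[0,0,0],[0,0,0],[0,0,0]],"hand":[0,0,0,0,0]}'
python3 - <<'E'
from h import *
for a,b in [((412,114),(522,116)),((558,120),(670,122))]:
    print((pz('top',70+a[0]/2.5,140+a[1]/2.5,253)+pz('top',70+b[0]/2.5,140+b[1]/2.5,253))/2)
snap('top','t14.png')
d=cv2.absdiff(cv2.imread('pics/raw_t13.png'),cv2.imread('pics/raw_t14.png'))[150:215,225:350];print('motion',d.mean(),d.max())
r=cv2.imread('pics/raw_t14.png')
for n,(x0,y0,x1,y1) in {'jar':(378,236,402,262),'oil':(200,145,228,172),'bowl':(363,276,400,310)}.items():
    m=cv2.matchTemplate(r[y0-12:y1+12,x0-12:x1+12],cv2.imread('pics/raw_t1.png')[y0:y1,x0:x1],5);_,s,_,l=cv2.minMaxLoc(m);print(n,round(s,2),l[0]-12,l[1]-12)
print(ctrl.close_job())
E
```

```text
t: 40.1
ee_pos: [432.4, -403.0, 346.9]
orientation: [2.252, 2.19, -0.0]
ft_force: [-1.0, 0.2, -0.2]
width: 44.2
[639.45 -35.7  253.  ]
[ 636.6 -191.4  253. ]
motion 3.3791179487179486 67
jar 0.99 0 0
oil 0.99 0 0
bowl 0.87 0 0
the job is handed in; nothing more can be done
None
```

The job is handed in at about 40 s of the 208 s allowed; no verdict is reported.

**What I did:**
- I stood the three white bottles present in the tub.
- I pushed the lid shut.
- I hung the two aluminium caddies, one on hook a and one on hook b.

**What the last checks showed:**
- **Bottles:** all three were upright in the picture taken just before the lid closed. They cannot be seen since.
- **Lid:** it lies flat in the pictures. The fingertip stopped at 136 mm, the height of a closed lid's top face, with about 10 N.
- **Caddies:** the bar centres came out at (639, -36) and (637, -191) mm. My hook estimates were (650, -36) and (645, -194), good to about 8 mm. Both bars are level in the top view. Caddy 2 was last checked level while still in the gripper; in the final side view the arm hid it.
- **Bystanders:** oil, jar and bowl show no shift from the start in the top picture. The bowl's match was weaker (0.87).
- **Robot:** it stood clear of everything.

**Doubtful:** two top pictures about 0.5 s apart differed a little around the stand (mean 3.4, peak 67 grey levels). I took this for image noise or the arm's moving shadow, but I handed in without checking; a slight sway of a caddy would look the same.

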